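# Load the curing cabinet

## Task

Load the curing cabinet: draw the locking pin out of the sash and lay it in the parking notch beside the post, then raise the sash fully, draw the tray fully out and stand every finned module on its floor, side by side, fins up. Then push the tray fully home and lower the sash gently until it is fully shut, with the pin left parked in the notch. Leave everything else on the bench where it is.

Things in the scene. Friction and masses are not known exactly. Their poses are not given: they have to be found in the camera images.
- cabinet: grey bench-top curing cabinet, fixed, front towards the robot; origin on the bench under the middle of its doorway; x points into the cabinet (turned up to 0.08 rad), y left, z up; offsets given elsewhere are in this frame. Two guide posts 30 mm wide (y -172..-142 and 142..172 mm), fronts at x -20 mm, 160 mm high; clear roof at 135 mm. The bench before the doorway is free
- sash (a joint): height of the sash, a framed clear panel 280 mm wide, 103 mm high between the posts, front at x -14 mm: 0 shut (lower edge 22 mm above the bench), 0.100 m fully up. Friction keeps it wherever it is left: about 10 N to raise, 3 N to push down. The pin in its bore bars it; shut, it bars the tray
- sash_grip (a point): centre of the sash's lift handle, a black block 26 (x) x 22 (y) x 40 mm high on a short arm near the sash's left end; with the sash shut at x -55, y 100, z 95 mm; rises with it. Pinch it across y from above
- tray (a joint): how far the steel tray is drawn out towards the robot: 0 home, 0.180 m fully out; friction about 2.5 N; stays where it is left
- tray_grip (a point): grip point on the tray's pull, an upright black post 24 (x) x 22 mm (y) with its top 72 mm above the bench, on a flat bar that passes under the shut sash; tray home: x -85, y -50, z 52 mm; moves with the tray. Pinch it across y from above
- tray_floor (a point): centre of the steel tray's inner floor, 13 mm above the bench; axes as the cabinet's; inside 100 (x) x 260 mm (y), walls 14 mm above the floor, 5 mm thick. Tray home: x 58 mm; fully out: x -122 mm. Takes four modules side by side, long way along x, at 58 mm spacing across y (28 mm between them)
- pin: locking pin, 90 g; origin on its axis where shank meets flange, x along the shank to its tip. Steel shank 12 mm diameter (x 0..60 mm), flange 30 mm diameter (x -6..0), black round grip 20 mm diameter (x -66..-6); balances 11 mm into the shank. At the start it is in the bore, level, tip towards the cabinet, flange 0 to 6 mm off the bore's mouth; None while held
- bore (a point): mouth of the 15 mm square bore, in the front of the ear at the sash's right end; x -36, y -157, z 100 mm. The shank goes 60 mm in along +x, through the ear (14 mm) into the right guide post. Draw the pin straight out towards -x. This point stays when the sash rises
- notch (a point): parking notch: U channel open at the top, outside the right post, running along x: 45 mm long, 18 mm wide inside, walls 18 mm high. This point is the middle of its floor: x -7.5, y -218, z 94 mm. Lay the pin in from above: shank in the channel, tip towards +x, flange just before its front end (pin origin 26 mm towards -x of this point, axis 6 mm above the floor)
- module1: finned heat-sink power module 1: black base with bare aluminium fins along its length, a block 66 mm long (its x) x 30 mm wide (its y) x 44 mm high, about 160 g; the modules are all alike and stand fins up; origin at the centre of its underside; None if this one is absent today or while held
- module2: finned heat-sink power module 2: black base with bare aluminium fins along its length, a block 66 mm long (its x) x 30 mm wide (its y) x 44 mm high, about 160 g; the modules are all alike and stand fins up; origin at the centre of its underside; None if this one is absent today or while held
- module3: finned heat-sink power module 3: black base with bare aluminium fins along its length, a block 66 mm long (its x) x 30 mm wide (its y) x 44 mm high, about 160 g; the modules are all alike and stand fins up; origin at the centre of its underside; None if this one is absent today or while held
- module4: finned heat-sink power module 4: black base with bare aluminium fins along its length, a block 66 mm long (its x) x 30 mm wide (its y) x 44 mm high, about 160 g; the modules are all alike and stand fins up; origin at the centre of its underside; None if this one is absent today or while held
- project_box: bystander: plain black plastic box without fins, 70 x 50 x 26 mm; stays where it is
- screwdriver: bystander: 170 mm screwdriver with blue handle, lying; stays where it is
- bottle: bystander: clear bottle with yellow cap, 120 mm high, standing; stays where it is
- spool: bystander: copper-coloured spool, 56 mm diameter, 36 mm high; stays where it is
- meter: bystander: black hand meter lying flat, 150 x 75 x 32 mm; stays where it is
- parts_bin: bystander: orange open bin 140 x 100 x 50 mm; stays where it is
- wrench: bystander: 150 mm steel wrench, lying; stays where it is
There are look-alikes about, which are no part of the job. Of the things shaped like the pin, the steel one is meant.

How it is judged:
By the outcome, as a careful person would: the job done as asked, in the order asked, and still so for the second after the job is handed in, with the robot touching nothing.
Of module1, module2, module3, module4 only 2 to 4 are there at a start; the rules pass over those that are not, and their reading is None.
At some moment in a run one of module1, module2, module3, module4 may be knocked a few centimetres aside while the robot is not near it.
It also fails if it takes over 210 s, if anything falls off the work surface, if the arm or the gripper's body presses on something with over 40 N, if the wrist force passes 120 N, or if a joint passes its speed limit or range.

## Robot

A 6-joint arm with a two-finger parallel gripper is mounted at the origin on the work surface. World frame = base frame: x ahead of the robot, y to its left, z up, the work surface at z = 0. Lengths are in m, angles in rad, forces in N, time in s.
With the tool pointing down it reaches from about 0.3 to 0.825 m from the base axis. Payload 5.4 kg.
Tool frame: the origin (TCP) lies between the finger pads; the fingertips stand 8 mm ahead of it and the grasp point (between the pads) lies 11 mm behind it (arm.finger_overhang is the distance from the TCP to the fingertips, in m); y points along the fingers, z is the direction in which the jaws open and shut, and the axes are right-handed (so a half turn about y gives the same grasp; the last joint's range is limited). The gripper opens to 92 mm and grips with 3 to 60 N. Pads are 20 mm wide; open, the fingers measure 128 mm over their backs; the gripper's body (75 mm by 189 mm) begins 69 mm behind the grasp point.
Start: joints at [0.91, 0.158, 1.597, -0, 1.386, -0.21], TCP at [0.251, 0.518, 0.223] pointing down, gripper open.
Joint ranges: [-2.91, 2.91], [-0.94, 2.29], [0.18, 2.7], [-1.29, 4.43], [0.17, 2.64], [-3, 3]. Speed limits (rad/s): [2.57, 2.57, 3.14, 3.14, 3.14, 3.14].

## Interface

Orientations are given as a unit quaternion [x, y, z, w].
In Python, from workcell import status, optics, workorder, arm gives the robot as it stands.
- The arm moves only by the tool play_rows, never from a script. Its argument "rows" is a list that holds one entry, the list of rows, each a list of 4 numbers: the shift along the tool's x, y, z scaled (see below), then the turn about the tool's y scaled (see below). In form: [[[tx, ty, tz, spin], ...]]. A call has 1 to 20 rows; each row is the pose to reach, as a shift and turn from the pose commanded when the call began, along the tool's axes at that moment, turning the shorter way round; what a row does not reach only later rows make up. The controller multiplies each number of a shift by 300 mm and each number of a turn by 360 degrees. A row lasts 1/12 s, in which the tool goes at most 41.7 mm and 7.16 degrees, less where a joint would pass 70% of its speed; a pose out of reach is approached as far as the arm can. A call with a number of a shift or a turn outside -1 to 1 is refused whole. A call with a gripper value outside its range is refused whole. "claw" is the opening, from 0 (shut) to 1 (fully open), set as the call begins (left out, the last holds). The fingers move at their own pace and stop on an object; "force" is the grip in N (left out, the last holds). Time passes only in rows, so rows that repeat a pose let the fingers close. It gives the time, the measured TCP pose, the force and the opening at its end, in the units of the state.
- status.get_obs(): the state, without advancing time (a new reading comes with each control period).
- optics.camera(name): name is "side" or "top" or "wrist"; returns a dict with "pixels" (480x640x3 uint8, red, green, blue), "intrinsics" (3x3 intrinsics, pixels), "rvec" (rotation vector, rad) and "tvec" (3), from world to camera coordinates, as OpenCV has them; the wrist camera has in their place "mount" (4x4, takes a point from camera to tool coordinates, whose origin is the TCP and whose axes are the tool frame's). Camera axes: x right, y down, z forward; pixel columns grow to the right and rows downward; lengths in m; the calibration is good to about 2 mm. A picture is of the moment at which its call begins: read the wrist's pose just before it. There is no depth.
- workorder.sign_off(): hands the job in, once; it reports no verdict.
The state is a dict: "clock": time; "q": joint angles; "joint_velocities": joint speeds; "effort": joint torques, N m; "ee_pos": TCP position; "ee_rot": TCP orientation; "ft_force": force on the tool from outside, world axes, zero at the start; "torque": the same for the moment, N m; "width": opening from 0.0 (shut) to 1.0 (fully open).
Only numpy, scipy, OpenCV 4.12 (cv2) and the standard library are available. Lean on these libraries where they do the work, as an engineer would, in place of code of your own. Each camera call takes 0.05 s, during which the arm holds its last target.

## Working session

There is one attempt and no reset: what is moved stays moved. The work goes in short steps, Python scripts to look and compute and a tool call to move; the robot and the scene stay as the last step left them, time stands still between calls to the robot, and variables do not carry over. Pictures are saved under pics/ and viewed, and the job is handed in when it is done.

Besides the shell and the picture viewer there is one more tool, called after ">>>" in YAML: its name, and indented under it one key for each argument. play_rows: Moves the arm, as the interface text tells. Its arguments: {"type":"object","properties":{"rows":{"type":"array","items":{"type":"array","items":{"type":"array","items":{"type":"number"}}}},"claw":{"type":"number"},"force":{"type":"number"}},"required":["rows"]}

```bash
ls; mkdir -p pics; python3 - <<'E'
from workcell import status, optics, workorder, arm
import cv2
print(status.get_obs()); print([a for a in dir(arm) if a[0]!='_'])
for n in ["side","top","wrist"]:
    c=optics.camera(n); cv2.imwrite(f"pics/a_{n}.png",c["pixels"][:,:,::-1])
    print(n,{k:v for k,v in c.items() if k!='pixels'})
E
```

```text
pics
{'clock': 0.0, 'q': array([ 9.09908949e-01,  1.59063150e-01,  1.59826223e+00,  3.46798402e-05,
        1.38621457e+00, -2.10064995e-01]), 'joint_velocities': array([ 0.00049438,  0.00109156,  0.0019571 ,  0.00147035, -0.00019849,
        0.0013328 ]), 'effort': array([ 8.36682898e-05, -3.85571373e+01, -3.22098362e+01,  7.01414282e-02,
        3.81463033e-02, -1.36758567e-04]), 'ee_pos': array([0.25012534, 0.51704546, 0.22159599]), 'ee_rot': array([ 0.6898369 , -0.15834692,  0.15774421, -0.68859863]), 'ft_force': array([ 0.63809756,  0.26656822, -0.29849053]), 'torque': array([ 0.03495254, -0.01328254,  0.00428704]), 'width': 1.0001489273019089}
['MotionError', 'finger_overhang']
side {'intrinsics': array([[534.86081744,   0.        , 319.69047955],
       [  0.        , 534.86081744, 238.38495013],
       [  0.        ,   0.        ,   1.        ]]), 'rvec': array([ 2.10013924, -0.82604881,  0.37523864]), 'tvec': array([-0.37875857,  0.31006033,  1.18589831])}
top {'intrinsics': array([[578.23170925,   0.        , 326.28730186],
       [  0.        , 578.23170925, 237.50974126],
       [  0.        ,   0.        ,   1.        ]]), 'rvec': array([ 2.17275592, -2.20338374,  0.08173555]), 'tvec': array([0.00732613, 0.53305202, 1.50602471])}
wrist {'intrinsics': array([[358.19693472,   0.        , 316.99592362],
       [  0.        , 358.19693472, 242.13063065],
       [  0.        ,   0.        ,   1.        ]]), 'mount': array([[-7.12010084e-04,  9.68311777e-01,  2.49743460e-01,
        -6.77070597e-02],
       [-3.73455427e-04, -2.49743763e-01,  9.68311888e-01,
        -1.61611789e-01],
       [ 9.99999677e-01,  5.96179779e-04,  5.39441366e-04,
         9.18077005e-04],
       [ 0.00000000e+00,  0.00000000e+00,  0.00000000e+00,
         1.00000000e+00]])}
```

View pics/a_top.png

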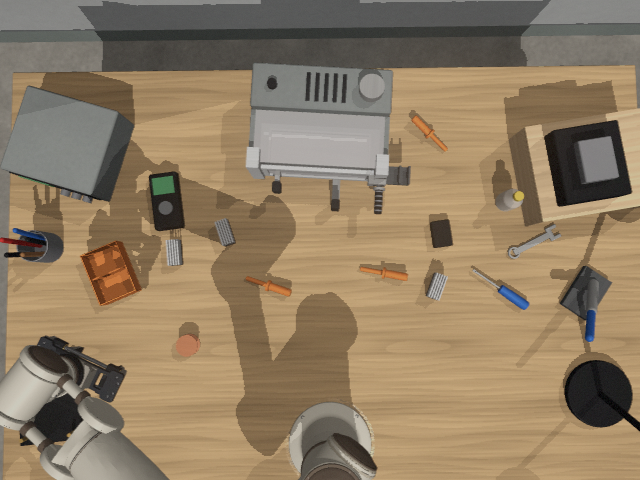

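View pics/a_side.png

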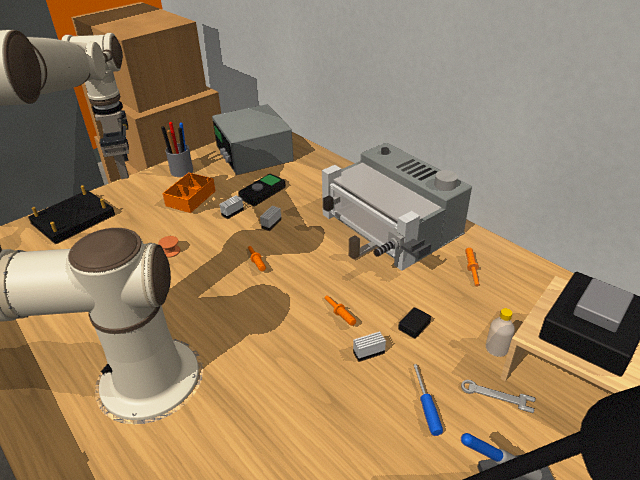

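View pics/a_wrist.png

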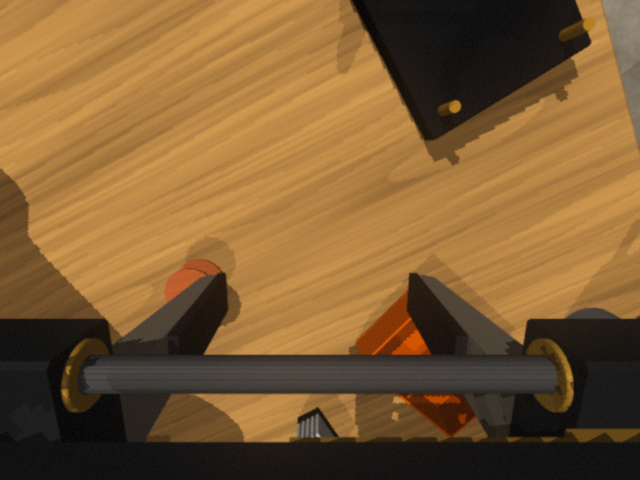

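```bash
cat > h.py <<'E'
from workcell import status, optics, workorder, arm
import cv2, numpy as np, json
from scipy.spatial.transform import Rotation as R
def cam(n):
    o=status.get_obs(); c=optics.camera(n); 
    if n=='wrist':
        T=np.eye(4);T[:3,:3]=R.from_quat(o['ee_rot']).as_matrix();T[:3,3]=o['ee_pos']
        M=np.linalg.inv(T@c['mount']); c['Rm']=M[:3,:3];c['t']=M[:3,3]
    else:
        c['Rm']=cv2.Rodrigues(c['rvec'])[0];c['t']=c['tvec']
    return c
def proj(c,P):
    P=np.atleast_2d(P); q=(c['Rm']@P.T).T+c['t']; q=q@c['intrinsics'].T
    return q[:,:2]/q[:,2:]
def back(c,uv,z):
    uv=np.atleast_2d(uv).astype(float); d=np.c_[uv,np.ones(len(uv))]@np.linalg.inv(c['intrinsics']).T
    d=d@c['Rm']; o=-c['Rm'].T@c['t']; return o+d*((z-o[2])/d[:,2])[:,None]
def crop(c,name,x,y,w,h,s,img=None):
    im=(c['pixels'] if img is None else img)[y:y+h,x:x+w,::-1]
    cv2.imwrite('pics/'+name+'.png',cv2.resize(np.ascontiguousarray(im),None,fx=s,fy=s,interpolation=cv2.INTER_CUBIC))
E
python3 - <<'E'
from h import *
t=cam('top');s=cam('side')
crop(t,'b1',240,60,180,160,4.4); crop(t,'b2',150,215,100,60,8); crop(t,'b3',400,200,100,110,5)
crop(s,'b4',310,130,180,150,4.4)
E
```

```text
(no output)
```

View pics/b1.png

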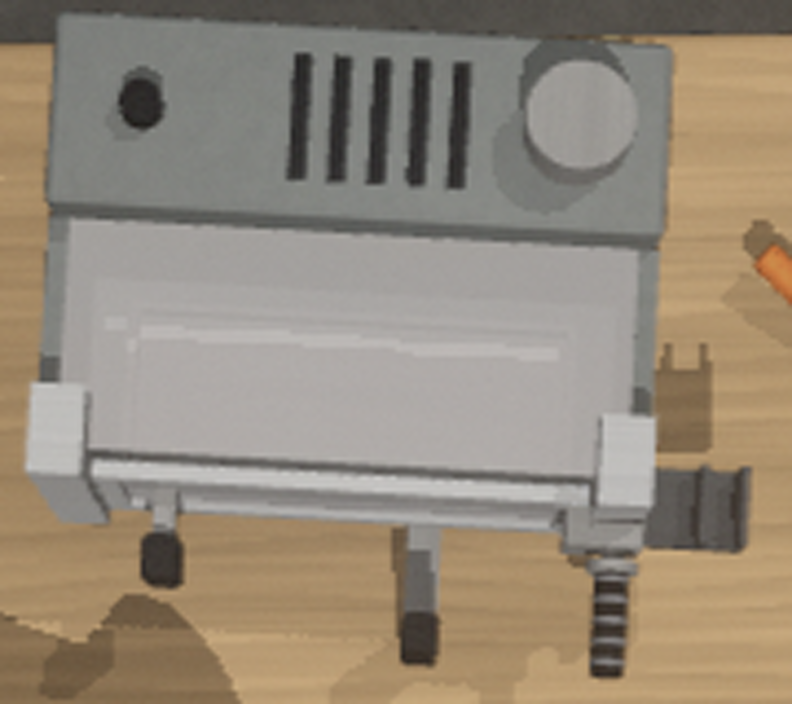

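View pics/b2.png

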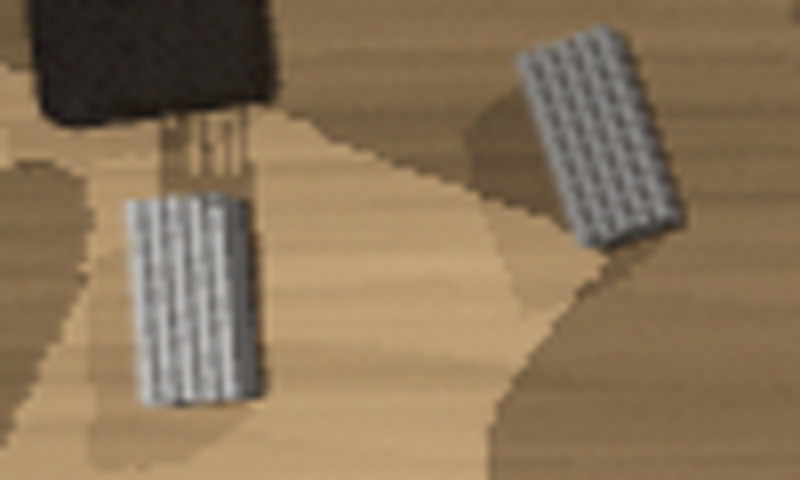

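View pics/b3.png

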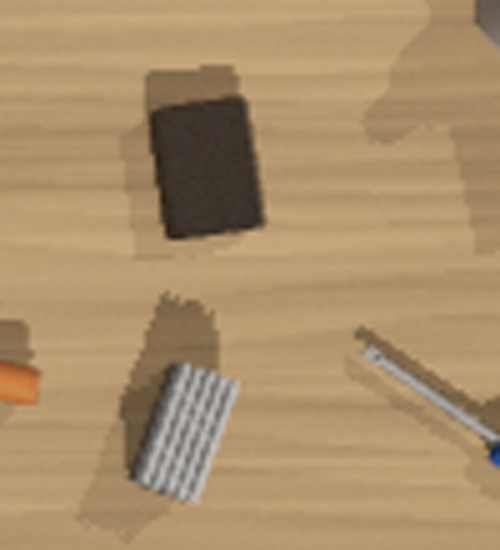

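View pics/b4.png

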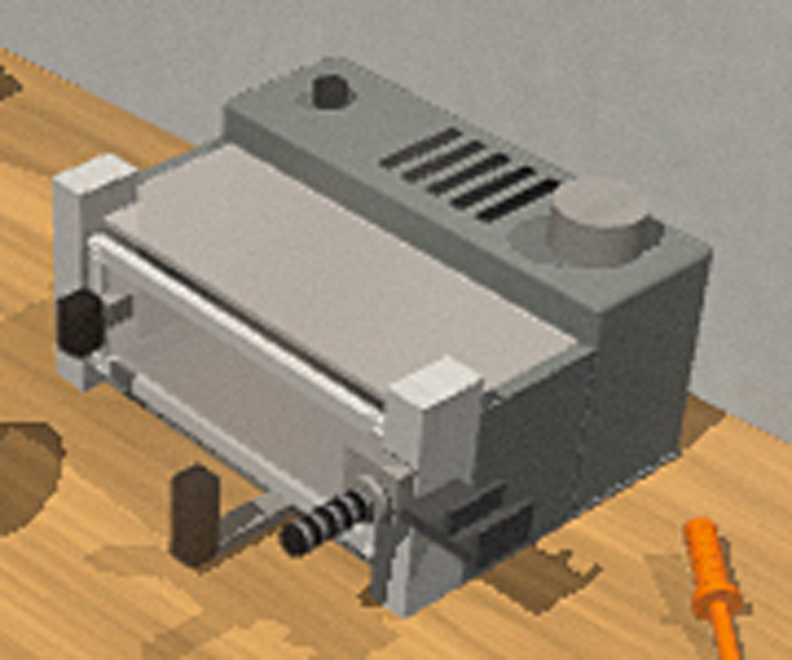

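```bash
cat > cabfit.py <<'E'
from h import *
from scipy.optimize import least_squares
t=cam('top');s=cam('side')
k=np.array([1,1])/4.4
T=[((-20,172,160),(27,470)),((-20,142,160),(85,473)),((-20,-142,160),(600,505)),((-20,-172,160),(653,510)),((-55,100,115),(162,560)),((-85,-50,72),(419,637))]
S=[((-20,172,160),(55,185)),((-20,142,160),(78,196)),((-20,-142,160),(387,385)),((-20,-172,160),(414,412))]
def W(p,X):
    X=np.array(X)/1000.; c,sn=np.cos(p[2]),np.sin(p[2])
    return np.c_[p[0]+c*X[:,0]-sn*X[:,1],p[1]+sn*X[:,0]+c*X[:,1],X[:,2]]
Xt=[a for a,b in T];ut=np.array([b for a,b in T])*k+[240,60]
Xs=[a for a,b in S];us=np.array([b for a,b in S])*k+[310,130]
def f(p): return np.r_[(proj(t,W(p,Xt))-ut).ravel(),(proj(s,W(p,Xs))-us).ravel()]
r=least_squares(f,[0.6,0,0],loss='soft_l1'); print(r.x); print(np.round(f(r.x).reshape(-1,2),1))
np.save('cab.npy',r.x)
E
python3 cabfit.py
```

```text
[ 0.70345859  0.01805402 -0.07698366]
[[ 0.1 -0. ]
 [-0.6  0.1]
 [-0.1  0.2]
 [ 0.3 -0.1]
 [-0.2 -1.3]
 [ 0.5 -0.8]
 [-1.4 -1.1]
 [-0.2  0.5]
 [-1.1  1.8]
 [ 1.1  1. ]]
```

```bash
cat >> h.py <<'E'
def W(X,p=None):
    p=np.load('cab.npy') if p is None else p
    X=np.atleast_2d(np.array(X,float))/1000.; c,sn=np.cos(p[2]),np.sin(p[2])
    return np.c_[p[0]+c*X[:,0]-sn*X[:,1],p[1]+sn*X[:,0]+c*X[:,1],X[:,2]]
def plan(P,yaw=None,mm=True):
    """grasp-point target P (world m); yaw = world heading of tool x. prints shift in tool axes (scaled) & spin"""
    o=status.get_obs(); M=R.from_quat(o['ee_rot']).as_matrix()
    tcp=np.array(P,float)-np.array([0,0,arm_off]); 
    d=M.T@(tcp-o['ee_pos']); cur=np.arctan2(M[1,0],M[0,0])
    sp=0 if yaw is None else -((yaw-cur+np.pi)%(2*np.pi)-np.pi)
    print('shift scaled',np.round(d/0.3,4),'spin scaled',round(sp/2/np.pi,4),'cur yaw',round(cur,4),'| steps',np.ceil(np.linalg.norm(d)/.0417),np.ceil(abs(np.degrees(sp))/7.16))
arm_off=0.011
def where():
    o=status.get_obs(); M=R.from_quat(o['ee_rot']).as_matrix(); p=np.load('cab.npy')
    g=o['ee_pos']-0.011*M[:,1]; c,s=np.cos(p[2]),np.sin(p[2]); d=g[:2]-p[:2]
    print('t',round(o['clock'],2),'grasp W',np.round(g,4),'cab mm',np.round(1000*np.array([c*d[0]+s*d[1],-s*d[0]+c*d[1],g[2]]),1),'yaw',round(np.arctan2(M[1,0],M[0,0]),4),'tooly',np.round(M[:,1],3),'w',round(o['width'],3),'F',np.round(o['ft_force'],1),'q',np.round(o['q'],2))
def quad(c,uv,z):
    q=back(c,uv,z)[:,:2]; m=q.mean(0); a=(q[0]+q[1]-q[2]-q[3])/2; b=(q[0]+q[3]-q[1]-q[2])/2
    print('centre',np.round(m,4),'len',np.round(np.linalg.norm(a),4),'wid',np.round(np.linalg.norm(b),4),'yaw',np.round(np.arctan2(a[1],a[0]),3))
    return m,np.arctan2(a[1],a[0])
E
python3 - <<'E'
from h import *
t=cam('top')
L=np.array([(128,202),(245,195),(262,398),(142,405)])/8+[150,215]
Rr=np.array([(518,60),(608,27),(685,222),(590,250)])/8+[150,215]
N=np.array([(178,362),(239,382),(195,503),(135,477)])/5+[400,200]
for q in (L,Rr,N): quad(t,q,0.044)
where(); plan(W((-62,-157,200))[0],np.load('cab.npy')[2])
E
```

```text
centre [0.498  0.3935] len 0.0659 wid 0.0383 yaw 0.08
centre [0.5481 0.2623] len 0.0673 wid 0.0314 yaw 0.364
centre [ 0.4015 -0.2847] len 0.065 wid 0.0333 yaw -0.381
t 0.4 grasp W [0.2505 0.5175 0.2335] cab mm [-490.1  463.1  233.5] yaw -0.4508 tooly [-0. -0. -1.] w 1.003 F [-0.7  0.1 -0.4] q [ 0.91  0.16  1.6   0.    1.39 -0.21]
shift scaled [ 2.0831  0.1118 -1.4032] spin scaled -0.0595 cur yaw -0.4508 | steps 19.0 3.0
```

>>> play_rows:
  rows:
    - [[1,0,-0.68,-0.06],[1,0,-0.68,-0.06],[1,0,-0.68,-0.06],[1,0,-0.68,-0.06],[1,0,-0.68,-0.06],[1,0,-0.68,-0.06],[1,0,-0.68,-0.06],[1,0,-0.68,-0.06],[1,0,-0.68,-0.06],[1,0,-0.68,-0.06],[1,0,-0.68,-0.06]]
  claw: 0.5

```text
clock: 1.32
ee_pos: [0.4325, 0.2017, 0.2227]
ee_rot: [-0.706, 0.028, -0.028, 0.707]
ft_force: [0.8, 0.5, 0.2]
width: 0.497
```

```bash
python3 - <<'E'
from h import *
where(); plan(W((-62,-157,200))[0],np.load('cab.npy')[2])
E
```

```text
t 1.32 grasp W [0.4325 0.2017 0.2337] cab mm [-284.3  162.3  233.7] yaw -0.0782 tooly [ 0.  0. -1.] w 0.497 F [0.8 0.5 0.2] q [ 0.18 -0.1   1.86  0.    1.38 -1.31]
shift scaled [ 0.7421  0.1122 -1.0634] spin scaled -0.0002 cur yaw -0.0782 | steps 10.0 1.0
```

>>> play_rows:
  rows:
    - [[0.65,0,-1,0],[0.65,0,-1,0],[0.65,0,-1,0],[0.65,0,-1,0],[0.65,0,-1,0],[0.65,0,-1,0],[0.65,0,-1,0],[0.65,0,-1,0],[0.65,0,-1,0],[0.65,0,-1,0],[0.65,0,-1,0]]
  claw: 0.5

```text
clock: 2.23
ee_pos: [0.6042, -0.1094, 0.222]
ee_rot: [-0.706, 0.026, -0.026, 0.707]
ft_force: [0.1, 0.3, 0.5]
width: 0.501
```

```bash
python3 - <<'E'
from h import *
where(); c=cam('wrist'); crop(c,'w1',0,0,640,480,1.2)
for X in [(-39,-157,100),(-45,-157,100),(-105,-157,100),(-55,-157,100),(-30,-218,94),(15,-218,94),(-30,-227,112),(-30,-209,112),(-20,-172,160),(-20,-142,160),(-85,-50,72)]:
    print(X,np.round(1.2*proj(c,W(X)[0])[0]))
E
```

```text
t 2.23 grasp W [ 0.6043 -0.1094  0.233 ] cab mm [ -89.1 -134.7  233. ] yaw -0.0738 tooly [-0.001  0.001 -1.   ] w 0.501 F [0.1 0.3 0.5] q [-0.38  0.26  1.48  0.    1.4  -1.87]
(-39, -157, 100) [348. 351.]
(-45, -157, 100) [348. 344.]
(-105, -157, 100) [347. 259.]
(-55, -157, 100) [348. 330.]
(-30, -218, 94) [265. 360.]
(15, -218, 94) [269. 415.]
(-30, -227, 112) [245. 370.]
(-30, -209, 112) [271. 370.]
(-20, -172, 160) [316. 422.]
(-20, -142, 160) [367. 422.]
(-85, -50, 72) [494. 280.]
```

View pics/w1.png

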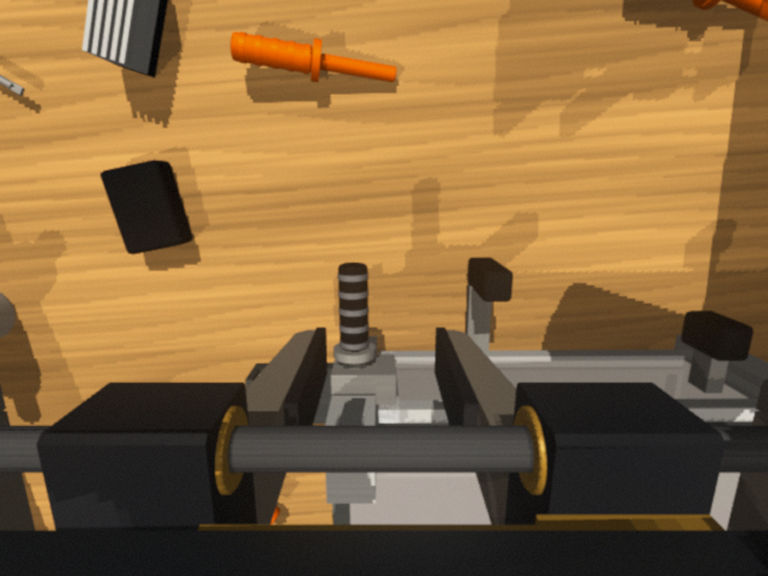

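```bash
python3 - <<'E'
from h import *
where(); c=cam('wrist'); crop(c,'w2',260,200,190,120,4.2);crop(c,'w3',540,230,100,100,6)
for X in [(-39,-157,100),(-73,-39,72),(-97,-39,72),(-97,-61,72),(-73,-61,72)]: print(X,np.round((proj(c,W(X)[0])[0]-[260,200])*4.2))
for X in [(-42,111,115),(-68,111,115),(-68,89,115),(-42,89,115)]: print(X,np.round((proj(c,W(X)[0])[0]-[540,230])*6))
E
```

```text
t 2.28 grasp W [ 0.6039 -0.1085  0.2332] cab mm [ -89.5 -133.8  233.2] yaw -0.0725 tooly [-0.001  0.001 -1.   ] w 0.501 F [-0.   0.8  1.1] q [-0.37  0.26  1.48  0.    1.4  -1.87]
(-39, -157, 100) [122. 392.]
(-73, -39, 72) [679. 196.]
(-97, -39, 72) [688.  86.]
(-97, -61, 72) [584.  86.]
(-73, -61, 72) [577. 195.]
(-42, 111, 115) [475. 411.]
(-68, 111, 115) [518. 227.]
(-68, 89, 115) [351. 226.]
(-42, 89, 115) [312. 410.]
```

View pics/w2.png

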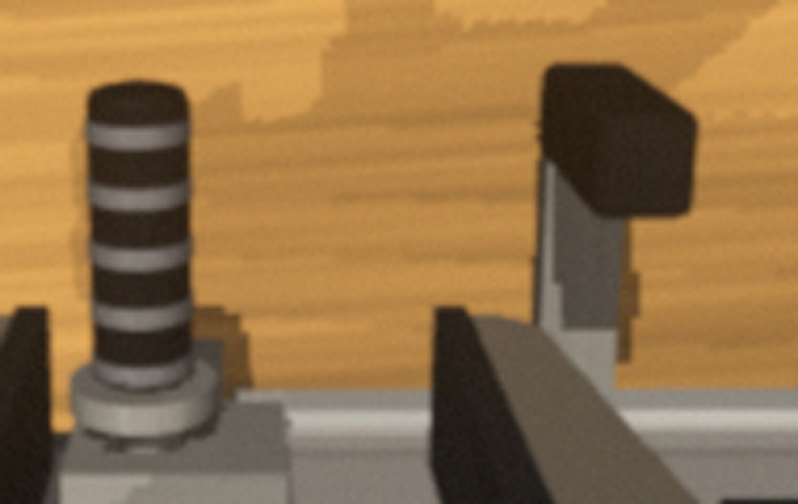

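View pics/w3.png

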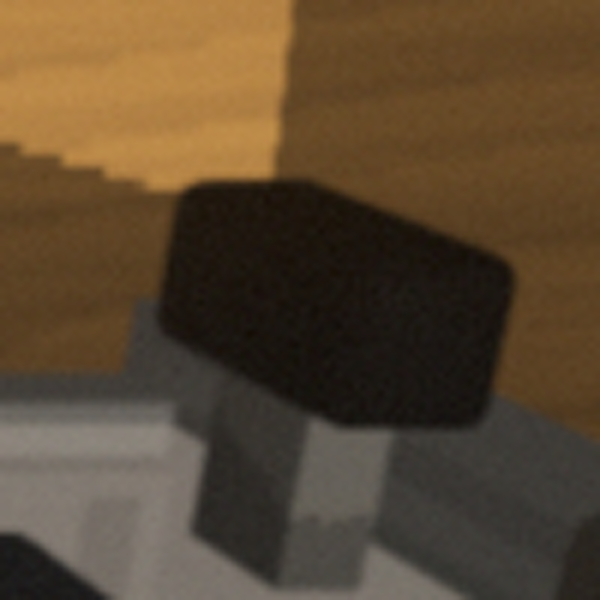

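>>> play_rows:
  rows:
    - [[0,0,-0.07,0],[0,0,-0.07,0],[0,0,-0.07,0],[0,0,-0.07,0],[0,0,-0.07,0],[0,0,-0.07,0]]

```text
clock: 2.83
ee_pos: [0.6025, -0.1303, 0.2227]
ee_rot: [-0.707, 0.026, -0.026, 0.707]
ft_force: [-1.0, 0.3, -0.8]
width: 0.499
```

```bash
python3 - <<'E'
from h import *
where(); c=cam('wrist'); crop(c,'w4',260,200,190,120,4.2);crop(c,'w5',540,230,100,100,6)
np.save('c4.npy',c,allow_pickle=True)
for X in [(-39,-157,100),(-73,-39,72),(-97,-39,72),(-97,-61,72),(-73,-61,72)]: print(X,np.round((proj(c,W(X)[0])[0]-[260,200])*4.2))
for X in [(-42,111,115),(-68,111,115),(-68,89,115),(-42,89,115)]: print(X,np.round((proj(c,W(X)[0])[0]-[540,230])*6))
E
```

```text
t 2.83 grasp W [ 0.6025 -0.1303  0.2337] cab mm [ -89.3 -155.7  233.7] yaw -0.0728 tooly [ 0.  0. -1.] w 0.499 F [-1.   0.3 -0.8] q [-0.41  0.26  1.47  0.    1.4  -1.91]
(-39, -157, 100) [231. 389.]
(-73, -39, 72) [781. 194.]
(-97, -39, 72) [791.  84.]
(-97, -61, 72) [687.  84.]
(-73, -61, 72) [678. 194.]
(-42, 111, 115) [637. 408.]
(-68, 111, 115) [683. 224.]
(-68, 89, 115) [516. 224.]
(-42, 89, 115) [474. 407.]
```

View pics/w4.png

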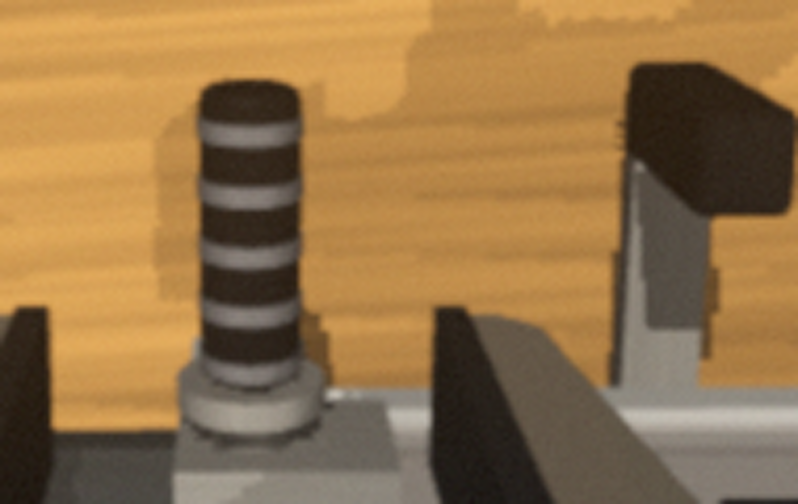

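View pics/w5.png

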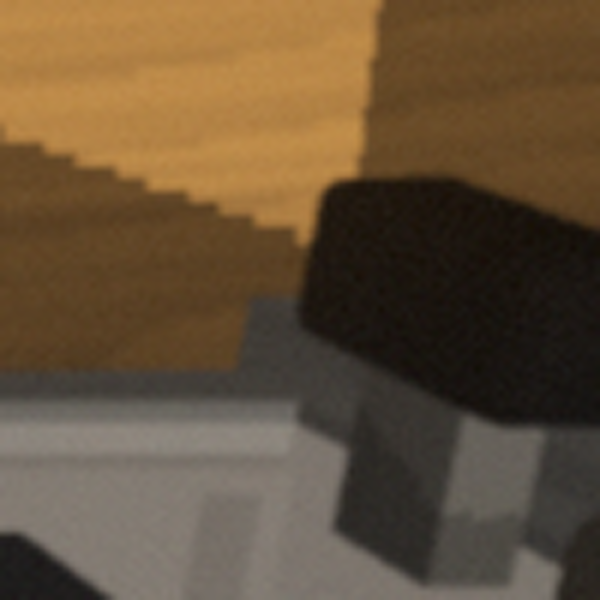

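```bash
cat > fit2.py <<'E'
from h import *
from scipy.optimize import least_squares
c=np.load('c4.npy',allow_pickle=True).item()
A=[((-73,-39,72),(794,216)),((-73,-61,72),(698,216))]
B=[((-42,89,115),(492,424))]
C=[((-60,-157,100),(251,310)),]
X=[a for a,_ in A+B+C]
u=np.array([np.array(b)/4.2+[260,200] for _,b in A]+[np.array(b)/6+[540,230] for _,b in B]+[np.array(b)/4.2+[260,200] for _,b in C])
p0=np.load('cab.npy')
w=np.ones((4,2)); w[3,1]=0
f=lambda p: np.r_[((proj(c,W(X,p))-u)*w).ravel(), (p[2]-p0[2])*300]
r=least_squares(f,p0); print(p0,r.x,np.round(f(r.x)[:-1].reshape(-1,2),1))
np.save('cab.npy',r.x)
E
python3 fit2.py; python3 -c "
from h import *
where(); plan(W((-66,-157,100))[0],np.load('cab.npy')[2])
c=np.load('c4.npy',allow_pickle=True).item()
for x in (-36,-42,-48,-102,-108): print(x,(proj(c,W((x,-157,100)))-[260,200])*4.2)"
```

```text
[ 0.70345859  0.01805402 -0.07698366] [ 0.70782016  0.02164257 -0.07463681] [[ 0.5 -0.8]
 [-0.9 -0.8]
 [ 0.6  1.6]
 [-0.3  0. ]]
t 2.88 grasp W [ 0.6025 -0.1305  0.2337] cab mm [ -93.7 -159.5  233.7] yaw -0.073 tooly [ 0.  0. -1.] w 0.502 F [-0.4 -0.1 -0.6] q [-0.41  0.26  1.47  0.    1.4  -1.91]
shift scaled [0.0923 0.4455 0.0082] spin scaled 0.0003 cur yaw -0.073 | steps 4.0 1.0
-36 [[249.27893181 423.58567662]]
-42 [[249.40232861 396.14840025]]
-48 [[249.52694382 368.44020934]]
-102 [[250.70642544 106.18248951]]
-108 [[250.84428505  75.52940646]]
```

>>> play_rows:
  rows:
    - [[0.1,0,0.008,0],[0.1,0.1,0.008,0],[0.1,0.2,0.008,0],[0.1,0.3,0.008,0],[0.1,0.38,0.008,0],[0.1,0.42,0.008,0],[0.1,0.445,0.008,0],[0.1,0.445,0.008,0],[0.1,0.445,0.008,0]]
  claw: 0.5

```text
clock: 3.63
ee_pos: [0.6334, -0.1314, 0.0904]
ee_rot: [0.707, -0.025, 0.027, -0.706]
ft_force: [0.5, 0.9, 0.3]
width: 0.498
```

```bash
python3 - <<'E'
from h import *
where(); c=cam('wrist'); crop(c,'w6',160,150,320,240,2.5)
E
```

```text
t 3.63 grasp W [ 0.6334 -0.1314  0.1014] cab mm [ -62.8 -158.1  101.4] yaw -0.0737 tooly [ 0.002 -0.001 -1.   ] w 0.498 F [0.5 0.9 0.3] q [-0.39  0.46  1.49 -0.    1.18 -1.89]
```

View pics/w6.png

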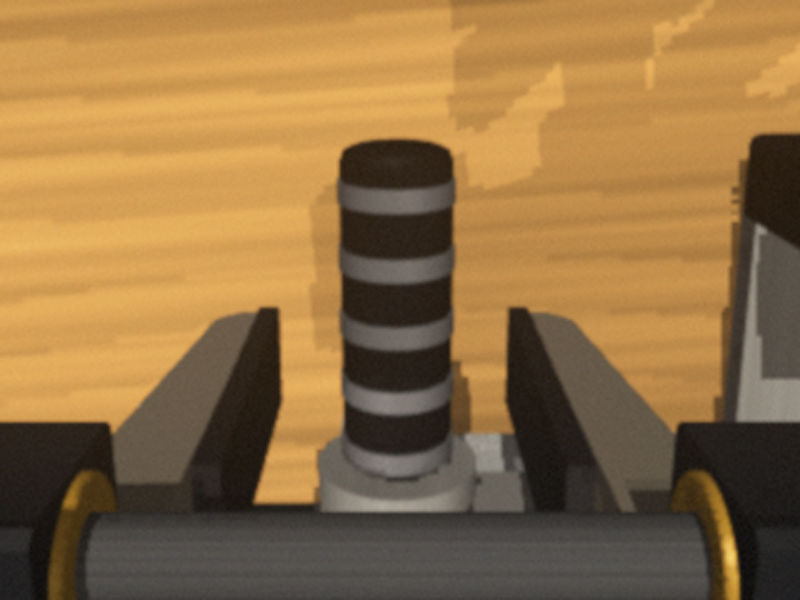

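Pin axis at crop x≈398, between finger inner faces at 280 and 508 (mid 394): well centred. Close on it.

>>> play_rows:
  rows:
    - [[0,0,0,0],[0,0,0,0],[0,0,0,0],[0,0,0,0],[0,0,0,0],[0,0,0,0],[0,0,0,0],[0,0,0,0]]
  claw: 0
  force: 30

```text
clock: 4.35
ee_pos: [0.6328, -0.1312, 0.0894]
ee_rot: [0.707, -0.026, 0.026, -0.707]
ft_force: [0.7, -1.0, 0.7]
width: 0.21
```

```bash
python3 - <<'E'
from h import *
where()
E
```

```text
t 4.35 grasp W [ 0.6328 -0.1312  0.1004] cab mm [ -63.4 -158.   100.4] yaw -0.0738 tooly [ 0.001 -0.    -1.   ] w 0.21 F [ 0.7 -1.   0.7] q [-0.39  0.46  1.49 -0.    1.18 -1.89]
```

>>> play_rows:
  rows:
    - [[-0.03,0,0,0],[-0.06,0,0,0],[-0.1,0,0,0],[-0.14,0,0,0],[-0.18,0,0,0],[-0.22,0,0,0],[-0.26,0,0,0],[-0.3,0,0,0],[-0.3,0,0,0],[-0.3,0,0,0]]

```text
clock: 5.18
ee_pos: [0.5425, -0.1243, 0.0888]
ee_rot: [-0.707, 0.026, -0.026, 0.707]
ft_force: [-0.2, 0.1, -1.1]
width: 0.211
```

```bash
python3 - <<'E'
from h import *
where(); c=cam('wrist'); crop(c,'w7',160,150,320,240,2.5); c=cam('side'); crop(c,'s7',330,180,160,120,5)
E
```

```text
t 5.18 grasp W [ 0.5425 -0.1243  0.0998] cab mm [-154.  -157.9   99.8] yaw -0.0742 tooly [-0.  0. -1.] w 0.211 F [-0.2  0.1 -1.1] q [-0.44  0.25  1.77  0.    1.12 -1.94]
```

View pics/w7.png

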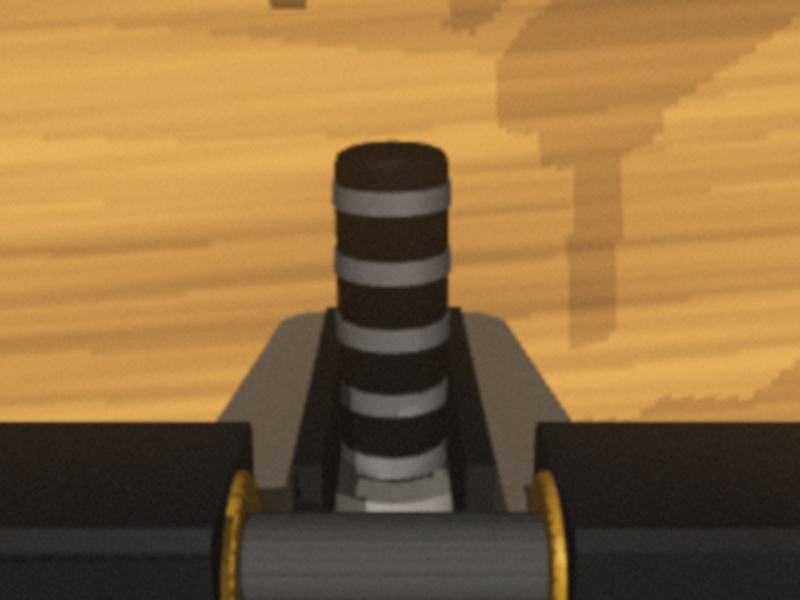

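View pics/s7.png

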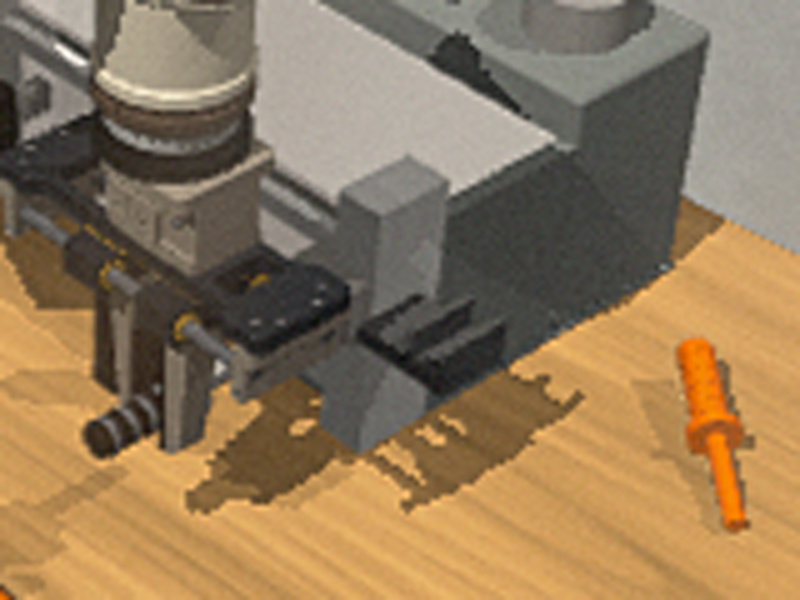

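```bash
python3 - <<'E'
from h import *
c=cam('wrist')
o=status.get_obs(); M=R.from_quat(o['ee_rot']).as_matrix(); g=o['ee_pos']-0.011*M[:,1]
for xr in (-38,-40,-42,-44):
  print(xr,[np.round((proj(c,g+M[:,0]*xr/1000+np.array([0,0,z]))[0]-[160,150])*2.5) for z in (-.01,0,.01)])
p=np.load('cab.npy')
where(); plan(W((-7.5-26-24.4,-218,150))[0],p[2])
E
```

```text
-38 [array([391., 167.]), array([391., 178.]), array([391., 190.])]
-40 [array([391., 156.]), array([391., 166.]), array([391., 178.])]
-42 [array([391., 145.]), array([391., 155.]), array([391., 165.])]
-44 [array([391., 134.]), array([391., 143.]), array([391., 153.])]
t 5.33 grasp W [ 0.5435 -0.1246  0.1002] cab mm [-153.  -158.1  100.2] yaw -0.0738 tooly [ 0.001 -0.    -1.   ] w 0.211 F [ 0.3  0.8 -1.2] q [-0.44  0.25  1.76  0.    1.12 -1.94]
shift scaled [ 0.3169 -0.1659 -0.1999] spin scaled 0.0001 cur yaw -0.0738 | steps 3.0 1.0
```

>>> play_rows:
  rows:
    - [[0,-0.13,0,0],[0,-0.26,0,0],[0,-0.4,0,0],[0.1,-0.43,0,0],[0.22,-0.43,-0.03,0],[0.34,-0.43,-0.06,0],[0.46,-0.43,-0.1,0],[0.56,-0.43,-0.1,0],[0.64,-0.43,-0.1,0],[0.64,-0.43,-0.1,0],[0.64,-0.43,-0.1,0],[0.64,-0.43,-0.1,0]]

```text
clock: 6.33
ee_pos: [0.7317, -0.1684, 0.2177]
ee_rot: [-0.707, 0.026, -0.026, 0.707]
ft_force: [0.5, 0.0, -0.4]
width: 0.21
```

```bash
python3 - <<'E'
from h import *
where(); c=cam('wrist'); crop(c,'w8',160,100,320,240,2.5)
np.save('c8.npy',c,allow_pickle=True)
for X in [(-30,-218,94),(15,-218,94),(-30,-227,112),(-30,-209,112),(15,-227,112),(15,-209,112),(-20,-172,160),(-20,-142,160)]: print(X,np.round((proj(c,W(X)[0])[0]-[160,100])*2.5))
E
```

```text
t 6.33 grasp W [ 0.7318 -0.1684  0.2287] cab mm [  38.  -187.7  228.7] yaw -0.0736 tooly [-0.001  0.    -1.   ] w 0.21 F [ 0.5  0.  -0.4] q [-0.39  0.63  1.   -0.    1.51 -1.88]
(-30, -218, 94) [294. 123.]
(15, -218, 94) [298. 268.]
(-30, -227, 112) [256. 123.]
(-30, -209, 112) [319. 123.]
(15, -227, 112) [262. 277.]
(15, -209, 112) [321. 277.]
(-20, -172, 160) [458. 165.]
(-20, -142, 160) [583. 166.]
```

View pics/w8.png

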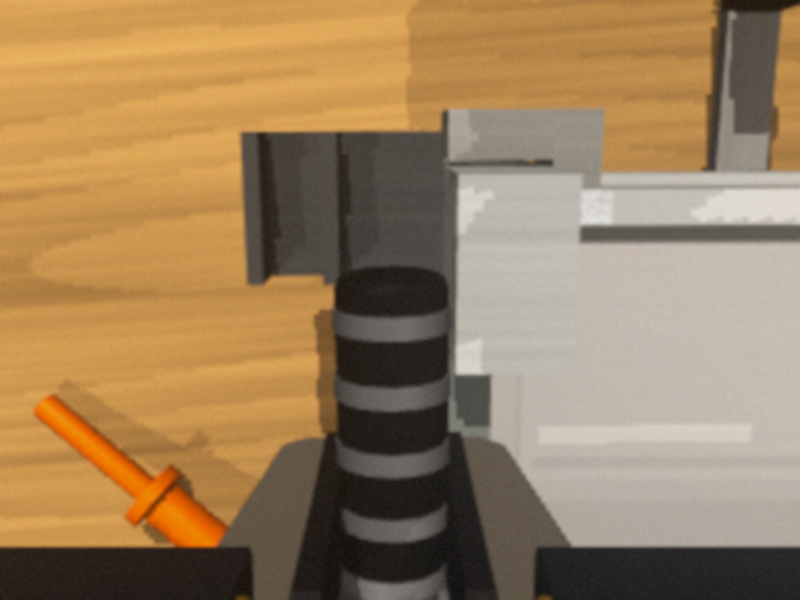

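```bash
python3 - <<'E'
from h import *
c=np.load('c8.npy',allow_pickle=True).item()
im=cv2.convertScaleAbs(c['pixels'],alpha=2.2)
crop(c,'w8b',245,145,100,75,8,img=im)
for X in [(-30,-227,112),(-30,-209,112),(15,-227,112),(15,-209,112),(-30,-227,94),(-30,-209,94)]: print(X,np.round((proj(c,W(X)[0])[0]-[245,145])*8))
E
```

```text
(-30, -227, 112) [140.  32.]
(-30, -209, 112) [339.  32.]
(15, -227, 112) [157. 526.]
(15, -209, 112) [348. 526.]
(-30, -227, 94) [168.  33.]
(-30, -209, 94) [354.  33.]
```

View pics/w8b.png

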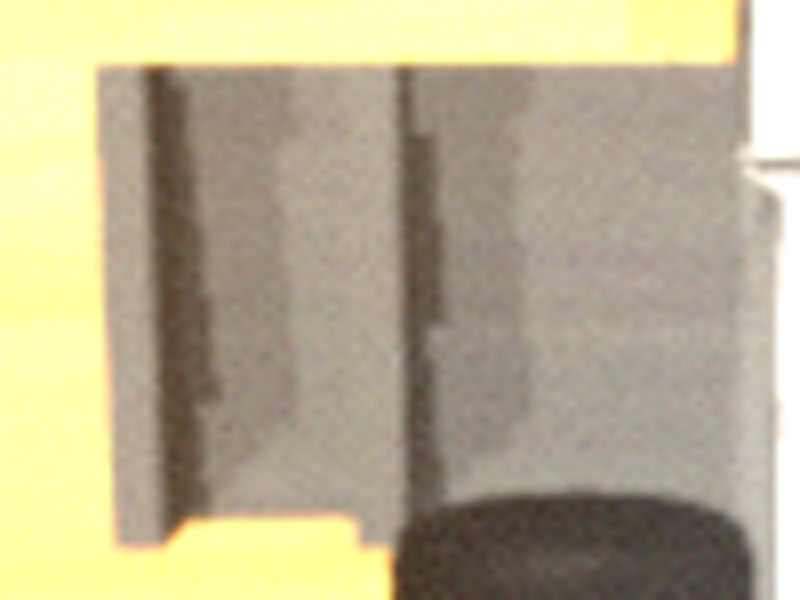

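```bash
python3 - <<'E'
from h import *
p=np.load('cab.npy'); where(); plan(W((-56,-217,140))[0],p[2])
E
```

```text
t 6.38 grasp W [ 0.7316 -0.1684  0.2294] cab mm [  37.9 -187.8  229.4] yaw -0.0737 tooly [-0. -0. -1.] w 0.213 F [ 0.7  0.  -1.2] q [-0.39  0.63  1.   -0.    1.51 -1.88]
shift scaled [-0.3129  0.298  -0.0972] spin scaled 0.0001 cur yaw -0.0737 | steps 4.0 1.0
```

>>> play_rows:
  rows:
    - [[-0.1,0,-0.03,0],[-0.2,0,-0.07,0],[-0.3,0,-0.097,0],[-0.313,0.1,-0.097,0],[-0.313,0.2,-0.097,0],[-0.313,0.28,-0.097,0],[-0.313,0.298,-0.097,0],[-0.313,0.298,-0.097,0],[-0.313,0.298,-0.097,0],[-0.313,0.298,-0.097,0]]

```text
clock: 7.22
ee_pos: [0.6376, -0.1913, 0.1316]
ee_rot: [0.707, -0.025, 0.027, -0.706]
ft_force: [1.3, 0.4, -0.6]
width: 0.211
```

```bash
python3 - <<'E'
from h import *
p=np.load('cab.npy'); where(); plan(W((-56,-217,104))[0],p[2]);plan(W((-56,-217,101.5))[0],p[2])
c=cam('side'); crop(c,'s9',340,180,140,105,5.7)
c=cam('wrist'); crop(c,'w9',160,150,320,240,2.5)
E
```

```text
t 7.22 grasp W [ 0.6376 -0.1912  0.1426] cab mm [ -54.2 -217.5  142.6] yaw -0.0737 tooly [ 0.004 -0.002 -1.   ] w 0.211 F [ 1.3  0.4 -0.6] q [-0.47  0.46  1.41 -0.    1.27 -1.97]
shift scaled [-0.0068  0.1286  0.002 ] spin scaled 0.0002 cur yaw -0.0737 | steps 1.0 1.0
shift scaled [-0.0068  0.1369  0.002 ] spin scaled 0.0002 cur yaw -0.0737 | steps 1.0 1.0
```

View pics/s9.png

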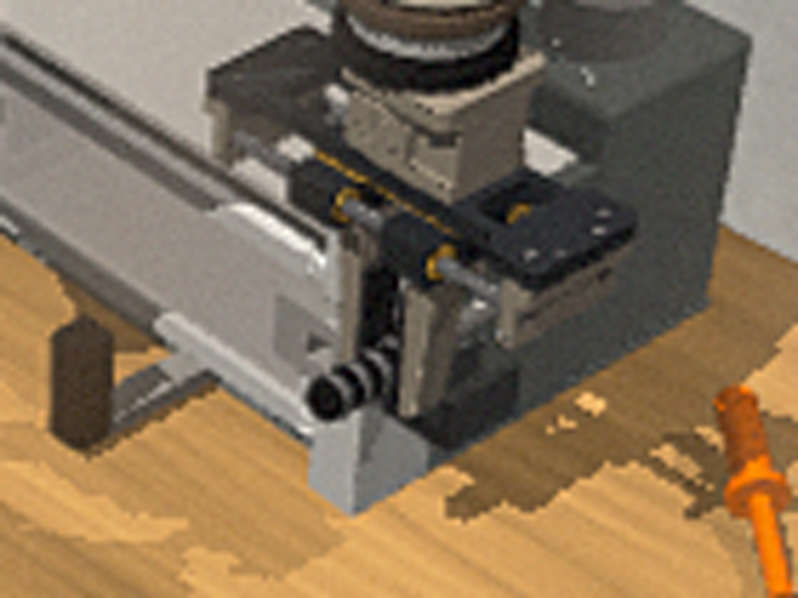

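View pics/w9.png

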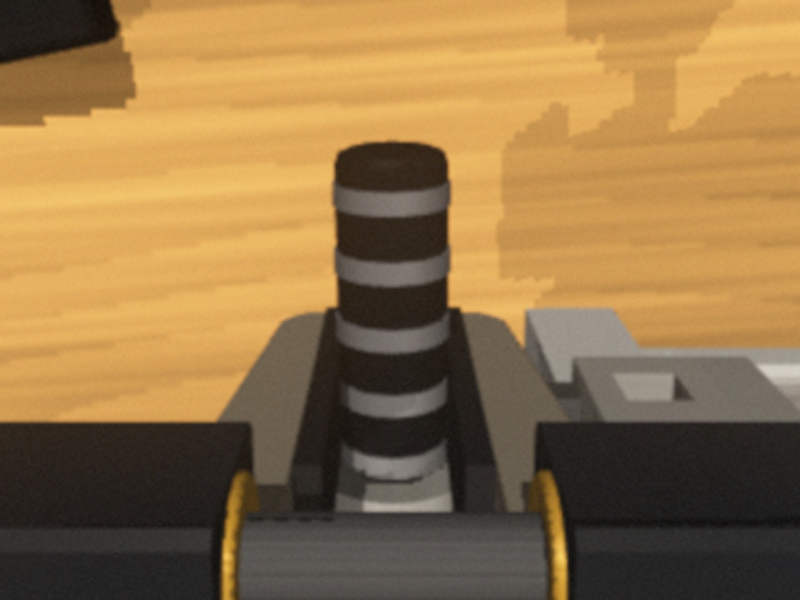

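>>> play_rows:
  rows:
    - [[-0.006,0.04,0.002,0],[-0.006,0.07,0.002,0],[-0.006,0.09,0.002,0],[-0.006,0.11,0.002,0],[-0.006,0.12,0.002,0],[-0.006,0.125,0.002,0],[-0.006,0.128,0.002,0],[-0.006,0.128,0.002,0],[-0.006,0.128,0.002,0]]

```text
clock: 8.07
ee_pos: [0.6349, -0.1901, 0.0909]
ee_rot: [0.707, -0.026, 0.026, -0.706]
ft_force: [-1.6, 1.1, 2.6]
width: 0.211
```

```bash
python3 - <<'E'
from h import *
p=np.load('cab.npy'); where(); plan(W((-56,-217,101.5))[0],p[2])
E
```

```text
t 8.07 grasp W [ 0.6349 -0.1901  0.1019] cab mm [ -56.9 -216.5  101.9] yaw -0.0737 tooly [ 0.001 -0.    -1.   ] w 0.211 F [-1.6  1.1  2.6] q [-0.47  0.5   1.44  0.    1.2  -1.97]
shift scaled [ 0.003   0.0013 -0.0015] spin scaled 0.0001 cur yaw -0.0737 | steps 1.0 1.0
```

>>> play_rows:
  rows:
    - [[0,0.003,0,0],[0,0.005,0,0],[0,0.005,0,0],[0,0.005,0,0]]

```text
clock: 8.4
ee_pos: [0.6349, -0.1901, 0.0901]
ee_rot: [0.707, -0.026, 0.026, -0.706]
ft_force: [-4.8, 1.9, 6.5]
width: 0.208
```

```bash
python3 - <<'E'
from h import *
where(); c=cam('side'); crop(c,'s10',380,200,100,75,8)
E
```

```text
t 8.4 grasp W [ 0.6349 -0.1901  0.1011] cab mm [ -56.9 -216.6  101.1] yaw -0.0737 tooly [ 0.001 -0.001 -1.   ] w 0.208 F [-4.8  1.9  6.5] q [-0.47  0.5   1.44 -0.    1.2  -1.97]
```

View pics/s10.png

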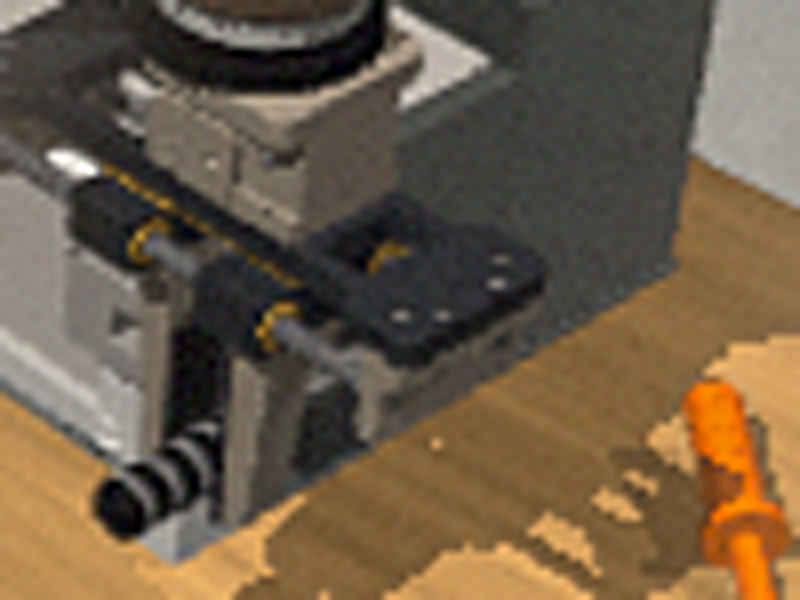

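>>> play_rows:
  rows:
    - [[0,0,0,0],[0,0,0,0],[0,0,0,0],[0,0,0,0]]
  claw: 0.34

```text
clock: 8.78
ee_pos: [0.6346, -0.1899, 0.0885]
ee_rot: [0.707, -0.026, 0.026, -0.707]
ft_force: [0.7, -0.2, 0.0]
width: 0.34
```

>>> play_rows:
  rows:
    - [[0,-0.06,0,0],[0,-0.16,0,0],[0,-0.28,0,0],[0.1,-0.4,0,0],[0.2,-0.4,0.1,0],[0.32,-0.4,0.1,0],[0.32,-0.4,0.1,0],[0.32,-0.4,0.1,0],[0.32,-0.4,0.1,0]]

```text
clock: 9.53
ee_pos: [0.7319, -0.1671, 0.2078]
ee_rot: [-0.707, 0.027, -0.026, 0.707]
ft_force: [-0.3, -0.4, -1.3]
width: 0.341
```

```bash
python3 - <<'E'
from h import *
where(); c=cam('wrist'); crop(c,'w11',160,100,320,240,2.5)
for X in [(-33.5,-218,100),(26.5,-218,100),(-100,-218,100)]: print(X,np.round((proj(c,W(X)[0])[0]-[160,100])*2.5))
c=cam('side'); crop(c,'s11',350,180,140,105,5.7)
E
```

```text
t 9.53 grasp W [ 0.7319 -0.1671  0.2188] cab mm [  38.1 -186.5  218.8] yaw -0.0738 tooly [-0.002  0.    -1.   ] w 0.341 F [-0.3 -0.4 -1.3] q [-0.38  0.63  1.02 -0.    1.5  -1.88]
(-33.5, -218, 100) [284. 110.]
(26.5, -218, 100) [289. 313.]
(-100, -218, 100) [ 277. -143.]
```

View pics/w11.png

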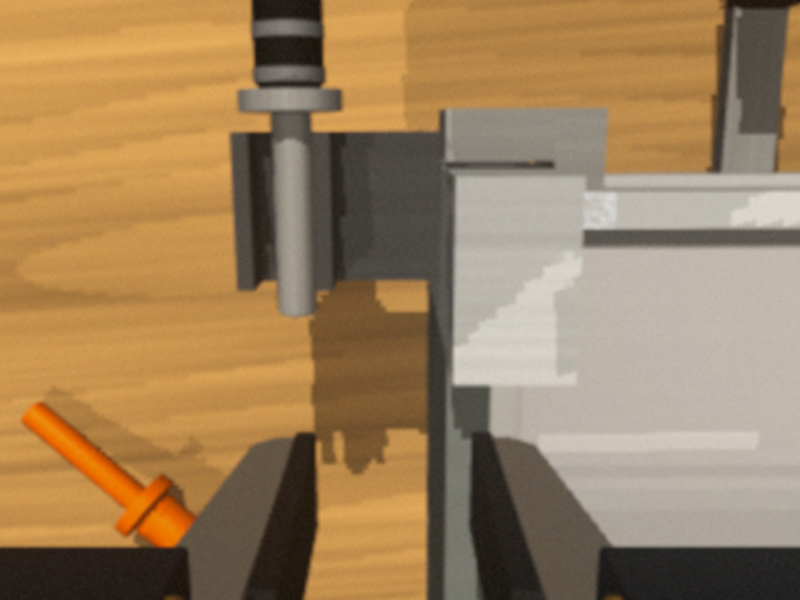

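View pics/s11.png

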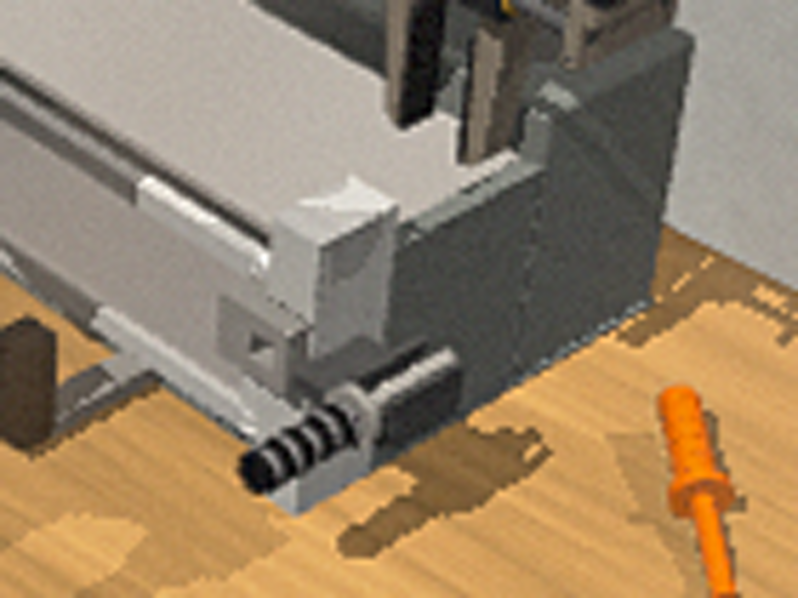

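```bash
python3 - <<'E'
from h import *
p=np.load('cab.npy'); where(); plan(W((-55,100,215))[0],p[2])
E
```

```text
t 9.63 grasp W [ 0.7316 -0.1675  0.2206] cab mm [  37.8 -186.8  220.6] yaw -0.0745 tooly [ 0. -0. -1.] w 0.339 F [-1.6  0.5 -0.7] q [-0.39  0.63  1.02 -0.    1.5  -1.88]
shift scaled [-0.3094  0.0183  0.9561] spin scaled 0.0 cur yaw -0.0745 | steps 8.0 1.0
```

>>> play_rows:
  rows:
    - [[-0.31,0,0.956,0],[-0.31,0,0.956,0],[-0.31,0,0.956,0],[-0.31,0,0.956,0],[-0.31,0,0.956,0],[-0.31,0,0.956,0],[-0.31,0,0.956,0],[-0.31,0,0.956,0],[-0.31,0,0.956,0],[-0.31,0,0.956,0],[-0.31,0,0.956,0],[-0.31,0,0.956,0]]
  claw: 0.5

```text
clock: 10.63
ee_pos: [0.6613, 0.1236, 0.209]
ee_rot: [0.707, -0.027, 0.027, -0.706]
ft_force: [0.3, 0.2, 0.3]
width: 0.499
```

```bash
python3 - <<'E'
from h import *
p=np.load('cab.npy'); where(); c=cam('wrist'); crop(c,'w12',160,150,320,240,2.5)
for X in [(-42,111,115),(-68,111,115),(-68,89,115),(-42,89,115)]: print(X,np.round((proj(c,W(X)[0])[0]-[160,150])*2.5))
plan(W((-55,100,98))[0],p[2])
E
```

```text
t 10.63 grasp W [0.6613 0.1236 0.22  ] cab mm [-54.   98.2 220. ] yaw -0.0764 tooly [ 0. -0. -1.] w 0.499 F [0.3 0.2 0.3] q [ 0.01  0.42  1.31 -0.    1.42 -1.49]
(-42, 111, 115) [435. 274.]
(-68, 111, 115) [436. 189.]
(-68, 89, 115) [360. 189.]
(-42, 89, 115) [361. 274.]
shift scaled [-0.0035  0.4063  0.0056] spin scaled -0.0003 cur yaw -0.0764 | steps 3.0 1.0
```

View pics/w12.png

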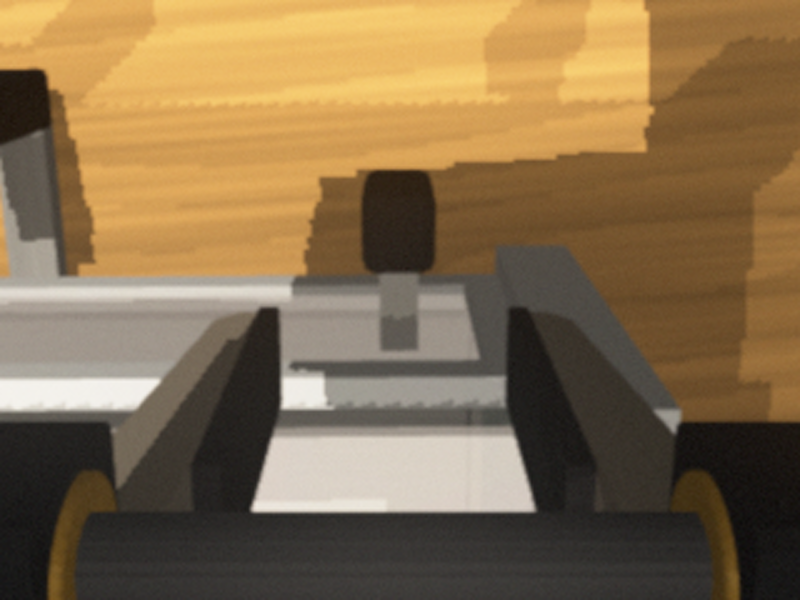

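>>> play_rows:
  rows:
    - [[0,0.1,0.005,0],[0,0.2,0.005,0],[0,0.3,0.005,0],[0,0.37,0.005,0],[0,0.405,0.005,0],[0,0.405,0.005,0],[0,0.405,0.005,0]]

```text
clock: 11.27
ee_pos: [0.6615, 0.1266, 0.0878]
ee_rot: [0.707, -0.026, 0.027, -0.707]
ft_force: [0.8, 0.7, 1.3]
width: 0.498
```

>>> play_rows:
  rows:
    - [[0,0,0,0],[0,0,0,0],[0,0,0,0],[0,0,0,0],[0,0,0,0],[0,0,0,0]]
  claw: 0
  force: 40

```text
clock: 11.77
ee_pos: [0.662, 0.1251, 0.0891]
ee_rot: [0.708, -0.025, 0.027, -0.705]
ft_force: [-1.1, -7.5, 3.8]
width: 0.232
```

```bash
python3 -c "
from h import *
where()"
```

```text
t 11.77 grasp W [0.662  0.1251 0.1001] cab mm [-53.4  99.7 100.1] yaw -0.0737 tooly [ 0.002 -0.004 -1.   ] w 0.232 F [-1.1 -7.5  3.8] q [ 0.01  0.53  1.41 -0.    1.21 -1.49]
```

>>> play_rows:
  rows:
    - [[0,-0.03,-0.004,0],[0,-0.06,-0.004,0],[0,-0.09,-0.004,0],[0,-0.12,-0.004,0],[0,-0.15,-0.004,0],[0,-0.18,-0.004,0],[0,-0.21,-0.004,0],[0,-0.24,-0.004,0],[0,-0.27,-0.004,0],[0,-0.3,-0.004,0],[0,-0.325,-0.004,0],[0,-0.337,-0.004,0],[0,-0.337,-0.004,0],[0,-0.337,-0.004,0]]

```text
clock: 12.93
ee_pos: [0.6619, 0.125, 0.1885]
ee_rot: [0.707, -0.025, 0.027, -0.706]
ft_force: [4.4, -3.9, -3.8]
width: 0.233
```

```bash
python3 -c "
from h import *
where()
c=cam('side'); crop(c,'s13',310,110,180,135,4.4)"
```

```text
t 12.93 grasp W [0.6619 0.125  0.1995] cab mm [-53.5  99.6 199.5] yaw -0.0738 tooly [ 0.003 -0.002 -1.   ] w 0.233 F [ 4.4 -3.9 -3.8] q [ 0.01  0.43  1.33 -0.    1.38 -1.49]
```

View pics/s13.png

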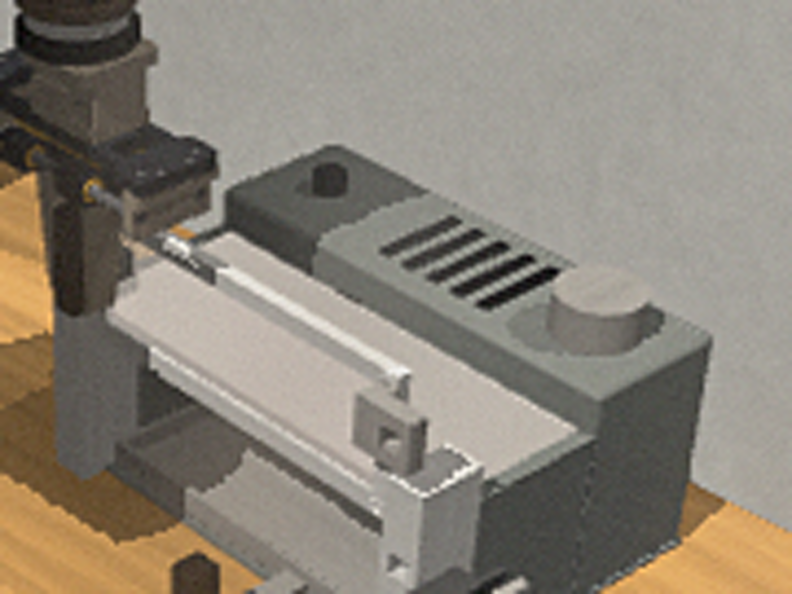

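>>> play_rows:
  rows:
    - [[0,-0.006,0,0],[0,-0.012,0,0],[0,-0.012,0,0],[0,-0.012,0,0]]

```text
clock: 13.32
ee_pos: [0.6618, 0.125, 0.1892]
ee_rot: [0.707, -0.026, 0.027, -0.706]
ft_force: [9.7, -2.1, -15.0]
width: 0.24
```

```bash
python3 -c "
from h import *
where()"
```

```text
t 13.32 grasp W [0.6618 0.125  0.2002] cab mm [-53.6  99.7 200.2] yaw -0.074 tooly [ 0.002 -0.002 -1.   ] w 0.24 F [  9.7  -2.1 -15. ] q [ 0.01  0.43  1.33 -0.    1.38 -1.49]
```

>>> play_rows:
  rows:
    - [[0,0,0,0],[0,0,0,0],[0,0,0,0],[0,-0.05,0,0],[0,-0.12,0,0],[0,-0.2,0,0],[-0.1,-0.2,-0.1,0],[-0.1,-0.2,-0.22,0],[-0.1,-0.2,-0.34,0],[-0.1,-0.1,-0.46,0],[-0.1,0,-0.5,0],[-0.1,0.1,-0.5,0],[-0.1,0.1,-0.5,0],[-0.1,0.1,-0.5,0],[-0.1,0.1,-0.5,0]]
  claw: 0.48

```text
clock: 14.57
ee_pos: [0.6212, -0.0209, 0.1646]
ee_rot: [0.707, -0.025, 0.027, -0.706]
ft_force: [0.1, 1.5, 0.8]
width: 0.48
```

```bash
python3 - <<'E'
from h import *
p=np.load('cab.npy'); where(); c=cam('wrist'); crop(c,'w14',160,150,320,240,2.5)
for X in [(-73,-39,72),(-97,-39,72),(-97,-61,72),(-73,-61,72)]: print(X,np.round((proj(c,W(X)[0])[0]-[160,150])*2.5))
plan(W((-84,-50,54))[0],p[2])
t=cam('top'); crop(t,'t14',0,0,640,480,1.2)
E
```

```text
t 14.57 grasp W [ 0.6212 -0.0209  0.1756] cab mm [-83.2 -48.8 175.6] yaw -0.0729 tooly [ 0.003 -0.001 -1.   ] w 0.48 F [0.1 1.5 0.8] q [-0.23  0.32  1.52  0.    1.3  -1.73]
(-73, -39, 72) [425. 269.]
(-97, -39, 72) [426. 190.]
(-97, -61, 72) [350. 189.]
(-73, -61, 72) [351. 269.]
shift scaled [-0.0062  0.4073 -0.0038] spin scaled 0.0003 cur yaw -0.0727 | steps 3.0 1.0
```

View pics/w14.png

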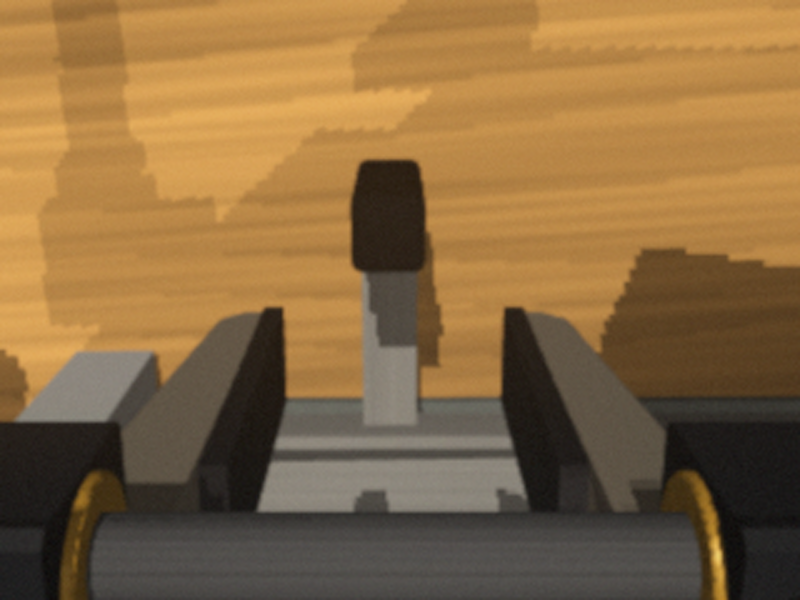

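View pics/t14.png

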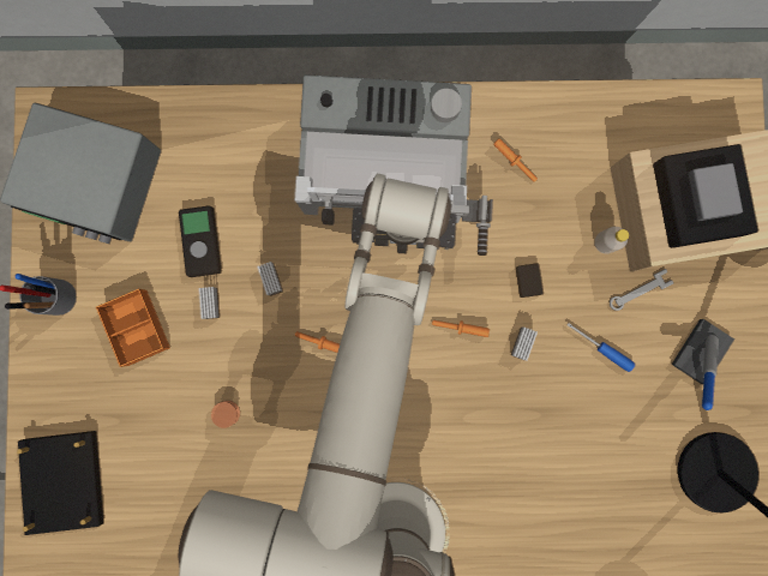

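>>> play_rows:
  rows:
    - [[-0.004,0.1,-0.002,0],[-0.004,0.2,-0.002,0],[-0.004,0.3,-0.002,0],[-0.004,0.37,-0.002,0],[-0.004,0.405,-0.002,0],[-0.004,0.405,-0.002,0],[-0.004,0.405,-0.002,0]]

```text
clock: 15.25
ee_pos: [0.6199, -0.0217, 0.0421]
ee_rot: [0.707, -0.025, 0.027, -0.706]
ft_force: [0.1, -0.1, 0.5]
width: 0.482
```

>>> play_rows:
  rows:
    - [[0,0,0,0],[0,0,0,0],[0,0,0,0],[0,0,0,0],[0,0,0,0],[0,0,0,0]]
  claw: 0
  force: 30

```text
clock: 15.75
ee_pos: [0.6197, -0.0224, 0.042]
ee_rot: [0.707, -0.025, 0.027, -0.706]
ft_force: [-1.9, -1.1, 6.7]
width: 0.238
```

```bash
python3 -c "
from h import *
where()"
```

```text
t 15.75 grasp W [ 0.6197 -0.0224  0.053 ] cab mm [-84.6 -50.5  53. ] yaw -0.0735 tooly [ 0.002 -0.001 -1.   ] w 0.238 F [-1.9 -1.1  6.7] q [-0.23  0.46  1.6  -0.    1.08 -1.73]
```

>>> play_rows:
  rows:
    - [[-0.04,0,0,0],[-0.08,0,0,0],[-0.13,0,0,0],[-0.18,0,0,0],[-0.23,0,0,0],[-0.28,0,0,0],[-0.33,0,0,0],[-0.38,0,0,0],[-0.43,0,0,0],[-0.48,0,0,0],[-0.52,0,0,0],[-0.56,0,0,0],[-0.59,0,0,0],[-0.605,0,0,0],[-0.607,0,0,0],[-0.607,0,0,0]]

```text
clock: 17.08
ee_pos: [0.4401, -0.0099, 0.042]
ee_rot: [0.708, -0.023, 0.029, -0.706]
ft_force: [6.9, -4.5, -1.7]
width: 0.237
```

```bash
python3 -c "
from h import *
where()"
```

```text
t 17.08 grasp W [ 0.44   -0.0098  0.053 ] cab mm [-264.8  -51.4   53. ] yaw -0.0738 tooly [ 0.007 -0.003 -1.   ] w 0.237 F [ 6.9 -4.5 -1.7] q [-0.3   0.04  2.12 -0.    0.98 -1.79]
```

>>> play_rows:
  rows:
    - [[0,0,0,0],[0,0,0,0],[0,0,0,0],[0,-0.05,0,0],[0,-0.15,0,0],[0,-0.27,0,0],[0,-0.4,0,0],[0.1,-0.53,0.1,0],[0.23,-0.65,0.17,0],[0.35,-0.65,0.17,0],[0.47,-0.65,0.17,0],[0.5,-0.65,0.17,0],[0.5,-0.65,0.17,0],[0.5,-0.65,0.17,0]]
  claw: 0.5

```text
clock: 18.25
ee_pos: [0.5904, 0.0317, 0.2344]
ee_rot: [-0.706, 0.027, -0.025, 0.707]
ft_force: [0.6, -0.4, 0.4]
width: 0.501
```

```bash
python3 - <<'E'
from h import *
where(); c=cam('wrist'); np.save('c15.npy',c,allow_pickle=True)
im=c['pixels'].copy()
for X in [(-172,130,27),(-172,-130,27),(-72,130,27),(-72,-130,27),(-122,0,13)]:
    q=proj(c,W(X)[0])[0]; print(X,np.round(q)); cv2.circle(im,tuple(int(v) for v in q),2,(255,0,0),-1)
crop(c,'w15',0,0,640,480,1.25,img=im)
t=cam('top'); crop(t,'t15',140,130,340,200,2.3)
E
```

```text
t 18.25 grasp W [0.5904 0.0317 0.2454] cab mm [-117.8    1.3  245.4] yaw -0.0734 tooly [-0.002  0.    -1.   ] w 0.501 F [ 0.6 -0.4  0.4] q [-0.15  0.19  1.53  0.    1.42 -1.65]
(-172, 130, 27) [445. 164.]
(-172, -130, 27) [187. 164.]
(-72, 130, 27) [436. 259.]
(-72, -130, 27) [195. 259.]
(-122, 0, 13) [316. 211.]
```

View pics/w15.png

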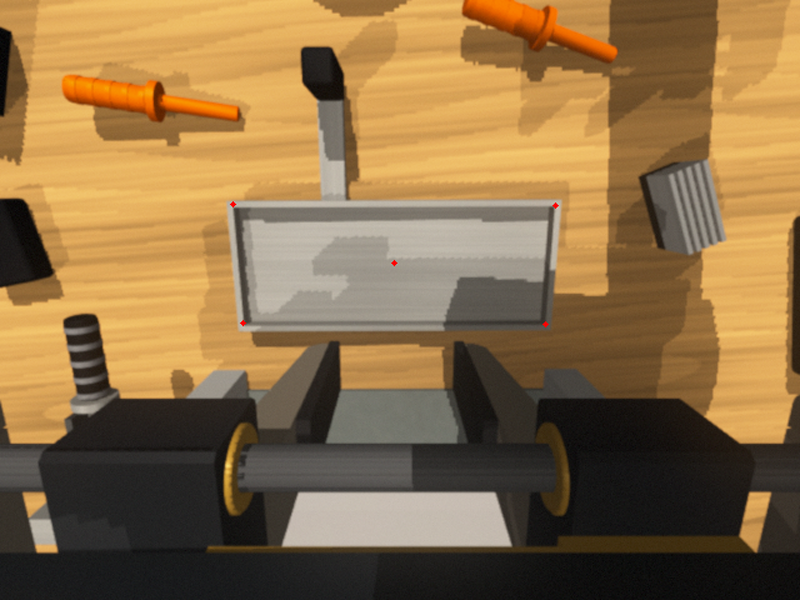

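View pics/t15.png

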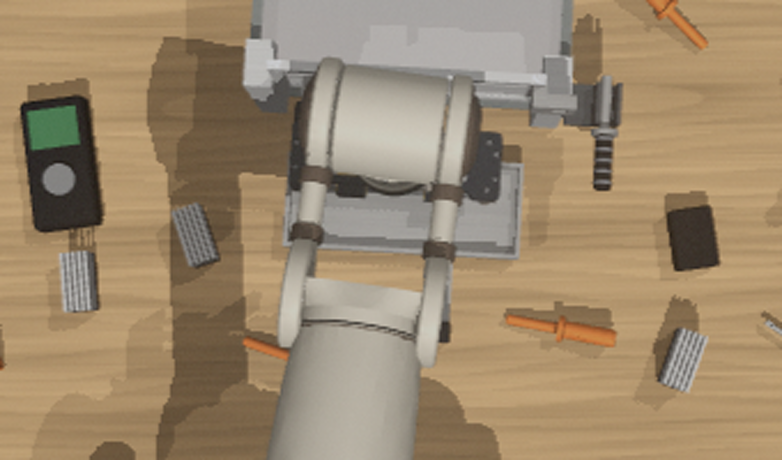

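```bash
python3 - <<'E'
from h import *
plan((0.535,0.262,0.2),0.364)
E
```

```text
shift scaled [-0.2367  0.1531  0.7523] spin scaled -0.0697 cur yaw -0.0737 | steps 6.0 4.0
```

>>> play_rows:
  rows:
    - [[-0.235,0.05,0.75,-0.07],[-0.235,0.1,0.75,-0.07],[-0.235,0.15,0.75,-0.07],[-0.235,0.15,0.75,-0.07],[-0.235,0.15,0.75,-0.07],[-0.235,0.15,0.75,-0.07],[-0.235,0.15,0.75,-0.07],[-0.235,0.15,0.75,-0.07],[-0.235,0.15,0.75,-0.07],[-0.235,0.15,0.75,-0.07]]
  claw: 0.55

```text
clock: 19.18
ee_pos: [0.537, 0.2597, 0.1911]
ee_rot: [0.696, 0.128, -0.128, -0.695]
ft_force: [0.4, 0.4, 0.2]
width: 0.55
```

```bash
python3 - <<'E'
from h import *
where(); c=cam('wrist'); np.save('c16.npy',c,allow_pickle=True); crop(c,'w16',160,100,320,240,2.5)
E
```

```text
t 19.18 grasp W [0.537  0.2597 0.2021] cab mm [-188.1  224.7  202.1] yaw 0.3645 tooly [ 0.001 -0.    -1.   ] w 0.55 F [0.4 0.4 0.2] q [ 0.25  0.24  1.57 -0.    1.33 -1.69]
```

View pics/w16.png

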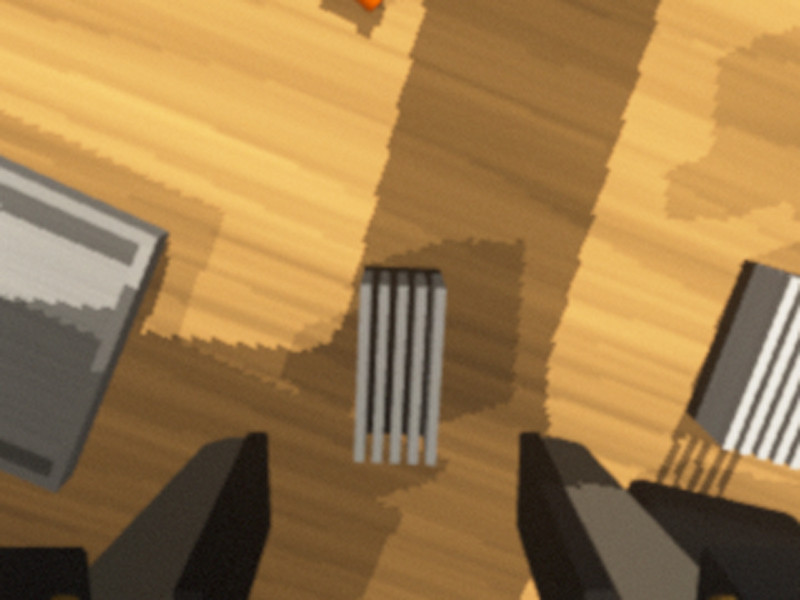

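```bash
python3 - <<'E'
from h import *
c=np.load('c16.npy',allow_pickle=True).item()
m,y=quad(c,np.array([(354,464),(438,465),(445,284),(361,283)])/2.5+[160,100],0.044)
plan((m[0],m[1],0.030),y)
plan((m[0],m[1],0.1),y)
E
```

```text
centre [0.555  0.2682] len 0.0674 wid 0.0301 yaw 0.33
shift scaled [0.0649 0.5739 0.0057] spin scaled 0.0054 cur yaw 0.3641 | steps 5.0 1.0
shift scaled [0.0651 0.3406 0.0056] spin scaled 0.0054 cur yaw 0.3641 | steps 3.0 1.0
```

>>> play_rows:
  rows:
    - [[0.065,0.1,0.006,0.005],[0.065,0.22,0.006,0.005],[0.065,0.34,0.006,0.005],[0.065,0.44,0.006,0.005],[0.065,0.53,0.006,0.005],[0.065,0.575,0.006,0.005],[0.065,0.58,0.006,0.005],[0.065,0.58,0.006,0.005],[0.065,0.58,0.006,0.005]]

```text
clock: 19.98
ee_pos: [0.5561, 0.2697, 0.0187]
ee_rot: [-0.697, -0.119, 0.116, 0.697]
ft_force: [0.8, 0.5, 0.1]
width: 0.549
```

>>> play_rows:
  rows:
    - [[0,0,0,0],[0,0,0,0],[0,0,0,0],[0,0,0,0],[0,0,0,0],[0,0,0,0]]
  claw: 0
  force: 25

```text
clock: 20.48
ee_pos: [0.5553, 0.2698, 0.0178]
ee_rot: [0.697, 0.119, -0.117, -0.697]
ft_force: [-1.0, -0.2, 7.0]
width: 0.327
```

```bash
python3 - <<'E'
from h import *
where(); p=np.load('cab.npy'); plan(W((-122,58,43))[0],p[2])
E
```

```text
t 20.48 grasp W [0.5553 0.2698 0.0288] cab mm [-170.6  236.1   28.8] yaw 0.3347 tooly [ 0.002  0.    -1.   ] w 0.327 F [-1.  -0.2  7. ] q [ 0.26  0.49  1.61 -0.    1.03 -1.65]
shift scaled [-0.0876 -0.0472 -0.6092] spin scaled 0.0651 cur yaw 0.3347 | steps 5.0 4.0
```

>>> play_rows:
  rows:
    - [[0,-0.1,0,0],[0,-0.2,0,0],[-0.02,-0.24,-0.12,0.015],[-0.04,-0.24,-0.25,0.03],[-0.06,-0.24,-0.38,0.05],[-0.08,-0.24,-0.5,0.065],[-0.088,-0.24,-0.58,0.065],[-0.088,-0.24,-0.609,0.065],[-0.088,-0.24,-0.609,0.065],[-0.088,-0.24,-0.609,0.065],[-0.088,-0.24,-0.609,0.065]]

```text
clock: 21.4
ee_pos: [0.5887, 0.09, 0.0881]
ee_rot: [-0.706, 0.026, -0.025, 0.707]
ft_force: [-0.1, 0.5, -0.9]
width: 0.325
```

```bash
python3 - <<'E'
from h import *
where(); p=np.load('cab.npy'); plan(W((-122,58,43))[0],p[2]); c=cam('wrist'); crop(c,'w17',60,100,520,300,1.5)
E
```

```text
t 21.4 grasp W [0.5888 0.09   0.0991] cab mm [-123.8   59.3   99.1] yaw -0.0723 tooly [-0.001  0.001 -1.   ] w 0.325 F [-0.1  0.5 -0.9] q [-0.05  0.35  1.65  0.    1.14 -1.55]
shift scaled [ 0.0063  0.1871 -0.0044] spin scaled 0.0004 cur yaw -0.0723 | steps 2.0 1.0
```

View pics/w17.png

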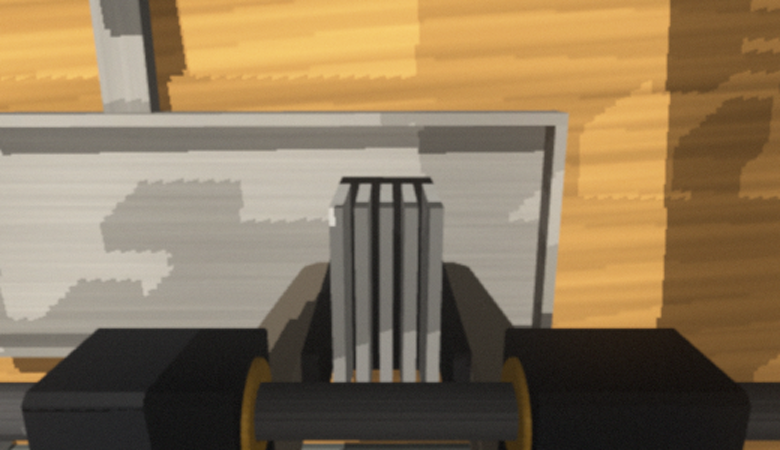

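>>> play_rows:
  rows:
    - [[0.004,0.06,-0.003,0],[0.004,0.11,-0.003,0],[0.004,0.15,-0.003,0],[0.004,0.175,-0.003,0],[0.004,0.186,-0.003,0],[0.004,0.19,-0.003,0],[0.004,0.19,-0.003,0],[0.004,0.19,-0.003,0]]

```text
clock: 22.12
ee_pos: [0.5912, 0.0875, 0.0323]
ee_rot: [0.707, -0.026, 0.027, -0.707]
ft_force: [-0.7, -0.2, -2.6]
width: 0.326
```

```bash
python3 - <<'E'
from h import *
where()
E
```

```text
t 22.12 grasp W [0.5911 0.0875 0.0433] cab mm [-121.3   57.    43.3] yaw -0.0737 tooly [ 0.001 -0.    -1.   ] w 0.326 F [-0.7 -0.2 -2.6] q [-0.06  0.43  1.67 -0.    1.04 -1.55]
```

>>> play_rows:
  rows:
    - [[0,0.004,0,0],[0,0.008,0,0],[0,0.008,0,0],[0,0.008,0,0]]

```text
clock: 22.45
ee_pos: [0.5918, 0.0874, 0.0308]
ee_rot: [0.707, -0.025, 0.027, -0.707]
ft_force: [-2.2, -0.2, 5.8]
width: 0.325
```

```bash
python3 - <<'E'
from h import *
where()
E
```

```text
t 22.45 grasp W [0.5917 0.0874 0.0418] cab mm [-120.6   56.9   41.8] yaw -0.0739 tooly [ 0.003 -0.    -1.   ] w 0.325 F [-2.2 -0.2  5.8] q [-0.06  0.43  1.67  0.    1.04 -1.55]
```

Contact with the floor. Release, rise and go to the next module.

>>> play_rows:
  rows:
    - [[0,0,0,0],[0,0,0,0],[0,0,0,0],[0,-0.05,0,0],[0,-0.15,0,0],[0,-0.27,0,0],[0,-0.4,0,0],[0,-0.5,0,0],[0,-0.5,0,0],[0,-0.5,0,0]]
  claw: 0.44

```text
clock: 23.28
ee_pos: [0.5919, 0.0874, 0.1814]
ee_rot: [0.707, -0.024, 0.028, -0.707]
ft_force: [-1.2, -0.6, -0.4]
width: 0.44
```

```bash
python3 - <<'E'
from h import *
where(); c=cam('wrist'); crop(c,'w18',60,100,520,300,1.5); plan((0.485,0.3935,0.195),0.08)
t=cam('top'); crop(t,'t18',140,130,340,200,2.3)
E
```

```text
t 23.28 grasp W [0.5919 0.0874 0.1924] cab mm [-120.5   56.9  192.4] yaw -0.0738 tooly [ 0.005 -0.    -1.   ] w 0.44 F [-1.2 -0.6 -0.4] q [-0.06  0.25  1.58 -0.    1.31 -1.55]
shift scaled [-0.4259 -0.0168  0.9915] spin scaled -0.0245 cur yaw -0.0739 | steps 8.0 2.0
```

View pics/w18.png

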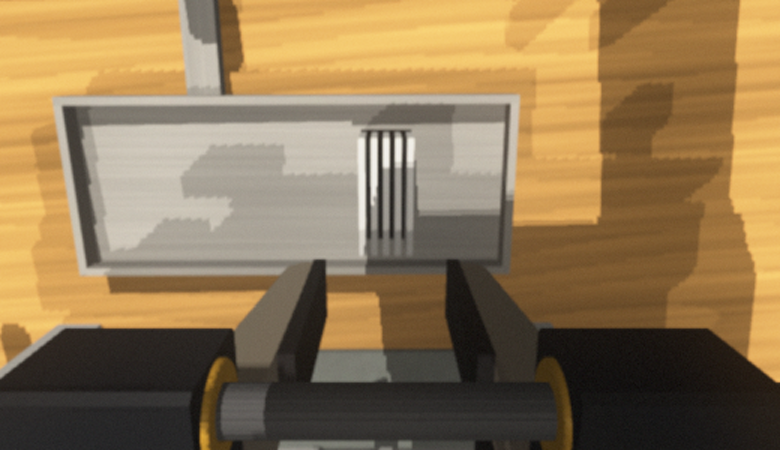

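View pics/t18.png

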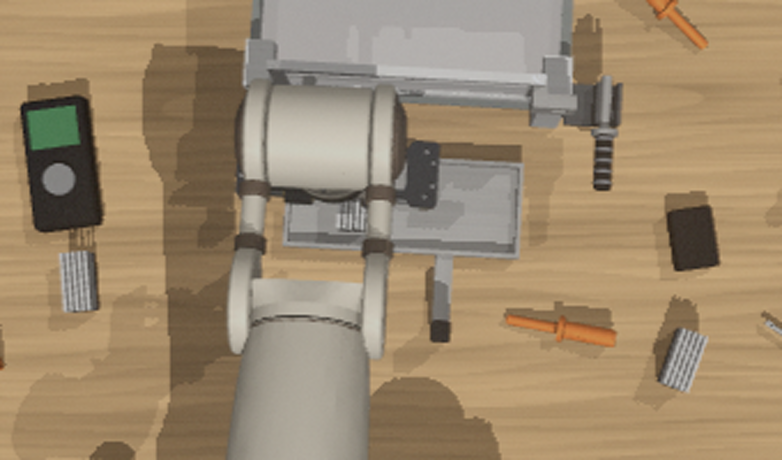

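>>> play_rows:
  rows:
    - [[-0.42,0,0.98,-0.025],[-0.42,0,0.98,-0.025],[-0.42,0,0.98,-0.025],[-0.42,0,0.98,-0.025],[-0.42,0,0.98,-0.025],[-0.42,0,0.98,-0.025],[-0.42,0,0.98,-0.025],[-0.42,0,0.98,-0.025],[-0.42,0,0.98,-0.025],[-0.42,0,0.98,-0.025],[-0.42,0,0.98,-0.025],[-0.42,0,0.98,-0.025]]
  claw: 0.5

```text
clock: 24.38
ee_pos: [0.4867, 0.3884, 0.178]
ee_rot: [0.707, 0.028, -0.029, -0.706]
ft_force: [-0.2, 0.8, -0.4]
width: 0.503
```

```bash
python3 - <<'E'
from h import *
where(); c=cam('wrist'); np.save('c19.npy',c,allow_pickle=True); crop(c,'w19',160,100,320,240,2.5)
E
```

```text
t 24.38 grasp W [0.4867 0.3884 0.189 ] cab mm [-247.8  349.3  189. ] yaw 0.0816 tooly [-0.002 -0.001 -1.   ] w 0.503 F [-0.2  0.8 -0.4] q [ 0.48  0.32  1.5  -0.    1.33 -1.17]
```

View pics/w19.png

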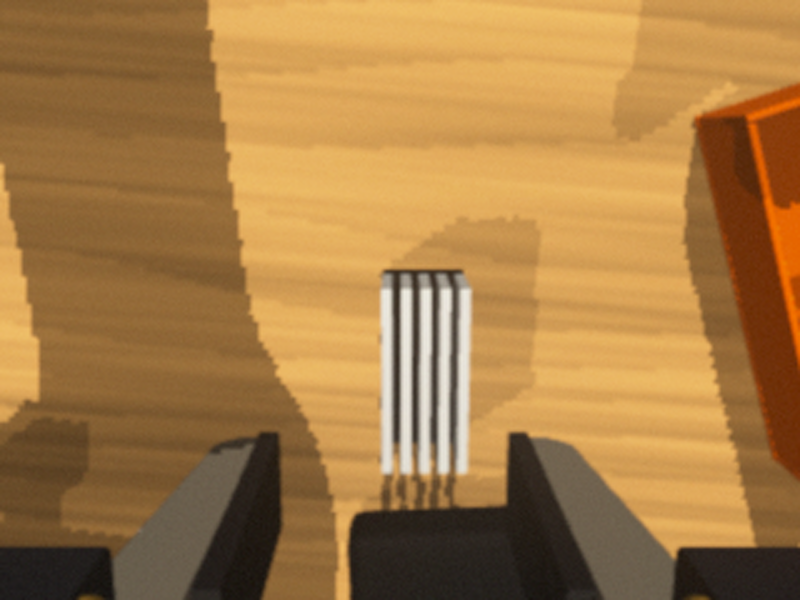

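```bash
python3 - <<'E'
from h import *
c=np.load('c19.npy',allow_pickle=True).item()
m,y=quad(c,np.array([(382,474),(466,474),(471,290),(382,289)])/2.5+[160,100],0.044)
plan((m[0],m[1],0.030),y)
E
```

```text
centre [0.5045 0.4008] len 0.066 wid 0.0297 yaw 0.078
shift scaled [0.0621 0.5312 0.0367] spin scaled 0.0005 cur yaw 0.0813 | steps 4.0 1.0
```

>>> play_rows:
  rows:
    - [[0.062,0.08,0.037,0],[0.062,0.18,0.037,0],[0.062,0.3,0.037,0],[0.062,0.4,0.037,0],[0.062,0.49,0.037,0],[0.062,0.53,0.037,0],[0.062,0.536,0.037,0],[0.062,0.536,0.037,0],[0.062,0.536,0.037,0]]

```text
clock: 25.18
ee_pos: [0.5058, 0.403, 0.0205]
ee_rot: [-0.706, -0.03, 0.028, 0.707]
ft_force: [-0.0, -0.9, 0.9]
width: 0.5
```

>>> play_rows:
  rows:
    - [[0,0,0,0],[0,0,0,0],[0,0,0,0],[0,0,0,0],[0,0,0,0],[0,0,0,0]]
  claw: 0
  force: 25

```text
clock: 25.68
ee_pos: [0.5054, 0.4028, 0.0202]
ee_rot: [-0.706, -0.03, 0.029, 0.707]
ft_force: [0.1, -2.4, 5.4]
width: 0.326
```

```bash
python3 - <<'E'
from h import *
where(); p=np.load('cab.npy'); plan(W((-122,0,110))[0],p[2])
E
```

```text
t 25.68 grasp W [0.5054 0.4028 0.0312] cab mm [-230.3  365.    31.2] yaw 0.0835 tooly [ 0.003  0.001 -1.   ] w 0.326 F [ 0.1 -2.4  5.4] q [ 0.49  0.55  1.52 -0.    1.07 -1.17]
shift scaled [ 0.1656 -0.2627 -1.2582] spin scaled 0.0252 cur yaw 0.0835 | steps 10.0 2.0
```

>>> play_rows:
  rows:
    - [[0,-0.1,0,0],[0,-0.2,0,0],[0.02,-0.3,-0.12,0.005],[0.05,-0.3,-0.25,0.01],[0.07,-0.3,-0.38,0.015],[0.1,-0.3,-0.5,0.02],[0.12,-0.3,-0.63,0.025],[0.14,-0.3,-0.76,0.025],[0.155,-0.3,-0.88,0.025],[0.155,-0.3,-0.95,0.025],[0.155,-0.3,-0.95,0.025],[0.155,-0.3,-0.95,0.025]]

```text
clock: 26.68
ee_pos: [0.5741, 0.1217, 0.1082]
ee_rot: [-0.706, 0.027, -0.027, 0.707]
ft_force: [-0.3, -0.4, -1.4]
width: 0.325
```

```bash
python3 - <<'E'
from h import *
where(); p=np.load('cab.npy'); plan(W((-122,0,110))[0],p[2])
E
```

```text
t 26.68 grasp W [0.5741 0.1217 0.1192] cab mm [-140.8   89.8  119.2] yaw -0.0762 tooly [-0.     0.001 -1.   ] w 0.325 F [-0.3 -0.4 -1.4] q [ 0.    0.3   1.67  0.    1.18 -1.49]
shift scaled [ 0.0633  0.0305 -0.2994] spin scaled -0.0003 cur yaw -0.0762 | steps 3.0 1.0
```

>>> play_rows:
  rows:
    - [[0.03,0,-0.1,0],[0.05,0,-0.2,0],[0.063,0,-0.29,0],[0.063,0.03,-0.3,0],[0.063,0.06,-0.3,0],[0.063,0.06,-0.3,0],[0.063,0.06,-0.3,0]]

```text
clock: 27.27
ee_pos: [0.5851, 0.0333, 0.0889]
ee_rot: [-0.706, 0.026, -0.024, 0.707]
ft_force: [-0.4, -0.9, -1.3]
width: 0.324
```

```bash
python3 - <<'E'
from h import *
where(); p=np.load('cab.npy'); plan(W((-122,0,44.5))[0],p[2]); c=cam('wrist'); crop(c,'w20',60,100,520,300,1.5)
E
```

```text
t 27.27 grasp W [0.5852 0.0333 0.0999] cab mm [-123.2    2.5   99.9] yaw -0.0719 tooly [-0.003  0.001 -1.   ] w 0.324 F [-0.4 -0.9 -1.3] q [-0.15  0.32  1.68  0.    1.14 -1.65]
shift scaled [ 0.0046  0.1848 -0.0085] spin scaled 0.0004 cur yaw -0.0719 | steps 2.0 1.0
```

View pics/w20.png

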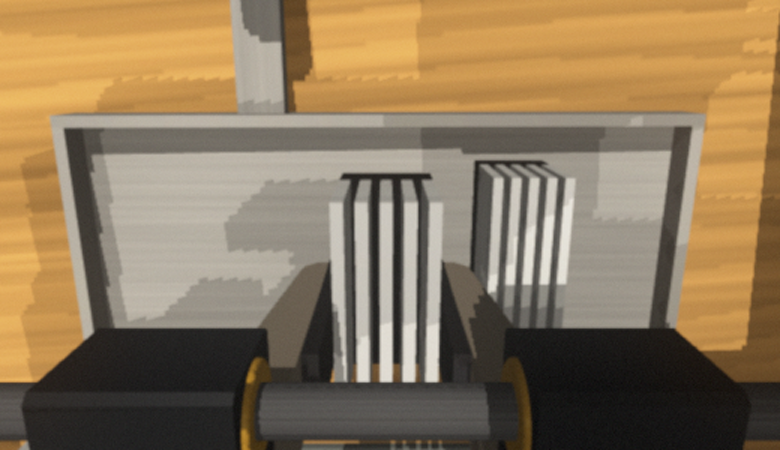

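>>> play_rows:
  rows:
    - [[0.004,0.06,-0.006,0],[0.004,0.11,-0.006,0],[0.004,0.15,-0.006,0],[0.004,0.175,-0.006,0],[0.004,0.185,-0.006,0],[0.004,0.188,-0.006,0],[0.004,0.19,-0.006,0],[0.004,0.19,-0.006,0]]

```text
clock: 27.98
ee_pos: [0.5881, 0.0294, 0.0341]
ee_rot: [0.707, -0.026, 0.027, -0.707]
ft_force: [0.8, -1.2, -1.6]
width: 0.324
```

```bash
python3 - <<'E'
from h import *
where()
E
```

```text
t 27.98 grasp W [0.5881 0.0294 0.0451] cab mm [-120.    -1.2   45.1] yaw -0.0736 tooly [ 0.001 -0.    -1.   ] w 0.324 F [ 0.8 -1.2 -1.6] q [-0.16  0.41  1.69 -0.    1.04 -1.65]
```

>>> play_rows:
  rows:
    - [[0,0.003,0,0],[0,0.006,0,0],[0,0.008,0,0],[0,0.008,0,0],[0,0.008,0,0]]

```text
clock: 28.4
ee_pos: [0.589, 0.0292, 0.0331]
ee_rot: [0.707, -0.025, 0.027, -0.707]
ft_force: [-2.3, -0.2, 6.3]
width: 0.327
```

```bash
python3 - <<'E'
from h import *
where()
E
```

```text
t 28.4 grasp W [0.589  0.0292 0.0441] cab mm [-119.1   -1.3   44.1] yaw -0.0739 tooly [ 0.003 -0.    -1.   ] w 0.327 F [-2.3 -0.2  6.3] q [-0.16  0.41  1.69  0.    1.04 -1.65]
```

>>> play_rows:
  rows:
    - [[0,0,0,0],[0,0,0,0],[0,0,0,0],[0,-0.05,0,0],[0,-0.15,0,0],[0,-0.27,0,0],[0,-0.4,0,0],[0,-0.5,0,0],[0,-0.5,0,0],[0,-0.5,0,0]]
  claw: 0.44

```text
clock: 29.23
ee_pos: [0.5889, 0.0291, 0.1833]
ee_rot: [0.707, -0.024, 0.028, -0.706]
ft_force: [0.0, 0.1, -0.4]
width: 0.445
```

```bash
python3 - <<'E'
from h import *
where(); c=cam('wrist'); crop(c,'w21',60,100,520,300,1.5); plan((0.39,-0.285,0.195),-0.381)
t=cam('top'); crop(t,'t21',140,130,340,200,2.3)
E
```

```text
t 29.23 grasp W [0.5889 0.0292 0.1943] cab mm [-119.2   -1.4  194.3] yaw -0.0738 tooly [ 0.005 -0.001 -1.   ] w 0.445 F [ 0.   0.1 -0.4] q [-0.16  0.22  1.6   0.    1.31 -1.65]
shift scaled [-0.5792 -0.0105 -1.0935] spin scaled 0.0489 cur yaw -0.0738 | steps 9.0 3.0
```

View pics/w21.png

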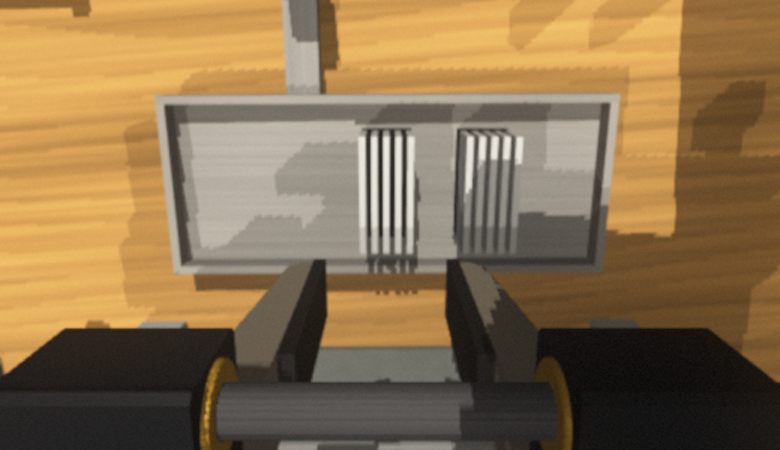

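View pics/t21.png

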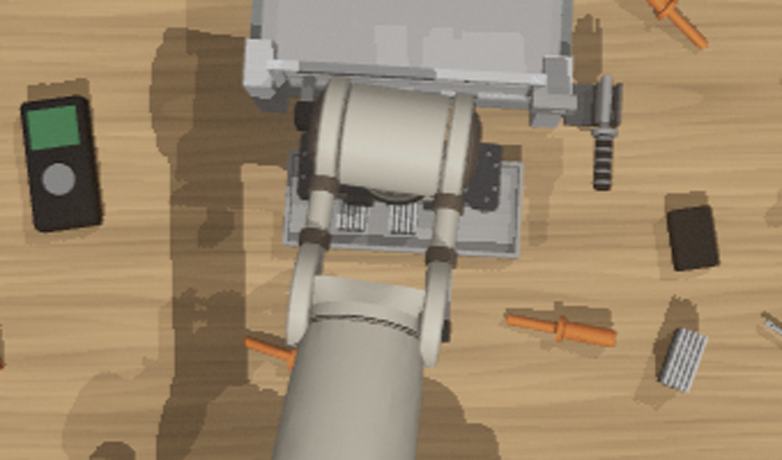

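>>> play_rows:
  rows:
    - [[-0.57,0,-1,0.049],[-0.57,0,-1,0.049],[-0.57,0,-1,0.049],[-0.57,0,-1,0.049],[-0.57,0,-1,0.049],[-0.57,0,-1,0.049],[-0.57,0,-1,0.049],[-0.57,0,-1,0.049],[-0.57,0,-1,0.049],[-0.57,0,-1,0.049],[-0.57,0,-1,0.049],[-0.57,0,-1,0.049]]
  claw: 0.55

```text
clock: 30.33
ee_pos: [0.3947, -0.2559, 0.1797]
ee_rot: [-0.694, 0.135, -0.133, 0.695]
ft_force: [-0.3, -0.7, -0.2]
width: 0.548
```

```bash
python3 - <<'E'
from h import *
where(); c=cam('wrist'); np.save('c22.npy',c,allow_pickle=True); crop(c,'w22',130,100,320,240,2.5)
E
```

```text
t 30.33 grasp W [ 0.3948 -0.2559  0.1907] cab mm [-291.5 -300.1  190.7] yaw -0.381 tooly [-0.001  0.002 -1.   ] w 0.548 F [-0.3 -0.7 -0.2] q [-0.83 -0.08  1.93  0.    1.29 -2.02]
```

View pics/w22.png

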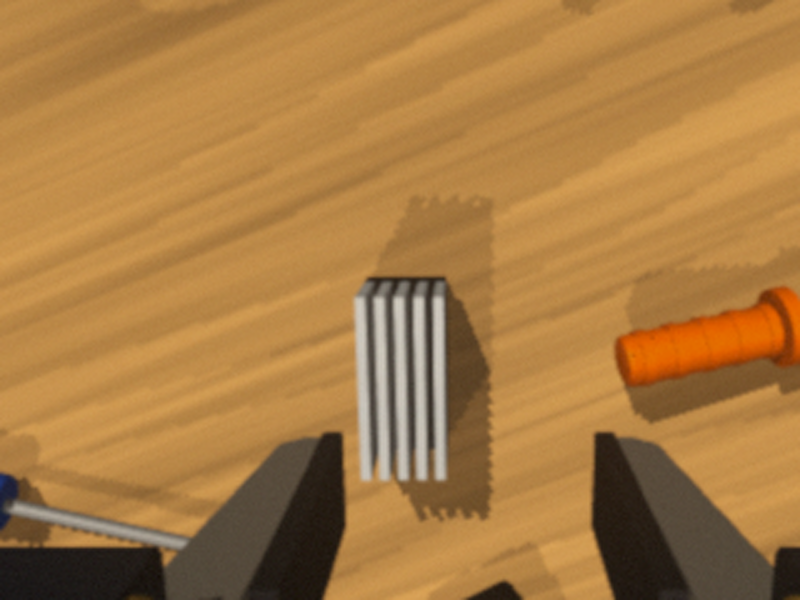

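```bash
python3 - <<'E'
from h import *
c=np.load('c22.npy',allow_pickle=True).item()
m,y=quad(c,np.array([(360,480),(447,480),(447,295),(356,295)])/2.5+[130,100],0.044)
plan((m[0],m[1],0.030),y)
E
```

```text
centre [ 0.4064 -0.2836] len 0.0667 wid 0.0308 yaw -0.388
shift scaled [ 0.0704  0.5363 -0.0726] spin scaled 0.0012 cur yaw -0.3801 | steps 4.0 1.0
```

>>> play_rows:
  rows:
    - [[0.07,0.05,-0.073,0.001],[0.07,0.18,-0.073,0.001],[0.07,0.3,-0.073,0.001],[0.07,0.4,-0.073,0.001],[0.07,0.49,-0.073,0.001],[0.07,0.535,-0.073,0.001],[0.07,0.541,-0.073,0.001],[0.07,0.541,-0.073,0.001],[0.07,0.541,-0.073,0.001]]

```text
clock: 31.13
ee_pos: [0.4072, -0.2854, 0.0196]
ee_rot: [0.694, -0.135, 0.136, -0.694]
ft_force: [-0.1, -0.5, 0.7]
width: 0.55
```

>>> play_rows:
  rows:
    - [[0,0,0,0],[0,0,0,0],[0,0,0,0],[0,0,0,0],[0,0,0,0],[0,0,0,0]]
  claw: 0
  force: 25

```text
clock: 31.63
ee_pos: [0.4066, -0.2859, 0.0195]
ee_rot: [0.694, -0.136, 0.137, -0.694]
ft_force: [-1.3, 1.8, 5.6]
width: 0.324
```

```bash
python3 - <<'E'
from h import *
where(); p=np.load('cab.npy'); plan(W((-121,-59,110))[0],p[2])
E
```

```text
t 31.63 grasp W [ 0.4066 -0.2859  0.0305] cab mm [-277.4 -329.1   30.5] yaw -0.3881 tooly [ 0.001 -0.001 -1.   ] w 0.324 F [-1.3  1.8  5.6] q [-0.86  0.23  1.96  0.    0.95 -2.04]
shift scaled [ 0.2186 -0.265   1.0172] spin scaled -0.0499 cur yaw -0.3881 | steps 8.0 3.0
```

>>> play_rows:
  rows:
    - [[0,-0.1,0,0],[0,-0.2,0,0],[0,-0.3,0.1,-0.01],[0.02,-0.3,0.22,-0.02],[0.04,-0.3,0.35,-0.03],[0.07,-0.3,0.48,-0.04],[0.1,-0.3,0.6,-0.05],[0.14,-0.3,0.72,-0.05],[0.18,-0.3,0.84,-0.05],[0.21,-0.3,0.95,-0.05],[0.218,-0.28,1,-0.05],[0.218,-0.265,1,-0.05],[0.218,-0.265,1,-0.05],[0.218,-0.265,1,-0.05]]

```text
clock: 32.8
ee_pos: [0.579, -0.033, 0.0972]
ee_rot: [0.707, -0.027, 0.025, -0.707]
ft_force: [-0.3, -0.6, -1.6]
width: 0.324
```

```bash
python3 - <<'E'
from h import *
where(); p=np.load('cab.npy'); plan(W((-121,-59,48))[0],p[2]); c=cam('wrist'); crop(c,'w23',60,100,520,300,1.5)
E
```

```text
t 32.8 grasp W [ 0.579  -0.033   0.1082] cab mm [-124.4  -64.1  108.2] yaw -0.0742 tooly [-0.002  0.    -1.   ] w 0.324 F [-0.3 -0.6 -1.6] q [-0.26  0.3   1.69 -0.    1.15 -1.76]
shift scaled [0.0118 0.2007 0.0169] spin scaled 0.0001 cur yaw -0.0742 | steps 2.0 1.0
```

View pics/w23.png

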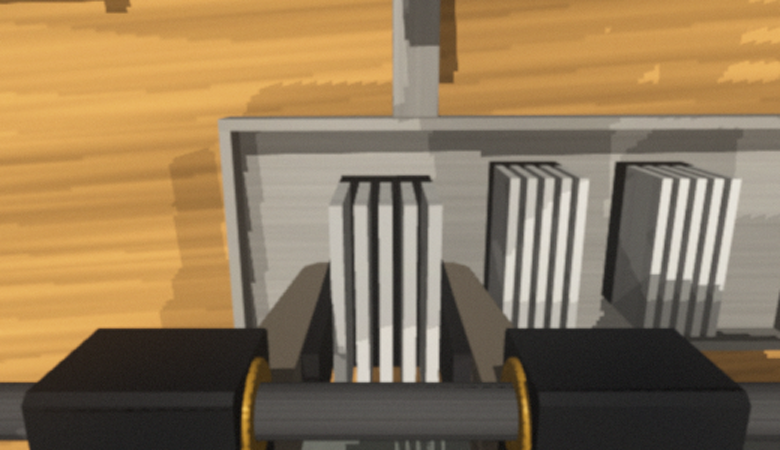

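>>> play_rows:
  rows:
    - [[0.007,0.03,0.015,0],[0.009,0.09,0.015,0],[0.009,0.15,0.015,0],[0.009,0.18,0.015,0],[0.009,0.195,0.015,0],[0.009,0.206,0.015,0],[0.009,0.21,0.015,0],[0.009,0.21,0.015,0],[0.009,0.21,0.015,0]]

```text
clock: 33.6
ee_pos: [0.5838, -0.0283, 0.036]
ee_rot: [0.707, -0.026, 0.027, -0.706]
ft_force: [0.2, 0.4, -1.5]
width: 0.323
```

```bash
python3 - <<'E'
from h import *
where()
E
```

```text
t 33.6 grasp W [ 0.5838 -0.0283  0.047 ] cab mm [-119.9  -59.1   47. ] yaw -0.0739 tooly [ 0.001 -0.    -1.   ] w 0.323 F [ 0.2  0.4 -1.5] q [-0.26  0.39  1.71 -0.    1.04 -1.75]
```

>>> play_rows:
  rows:
    - [[-0.002,0.005,0,0],[-0.004,0.01,0,0],[-0.004,0.014,0,0],[-0.004,0.015,0,0],[-0.004,0.015,0,0],[-0.004,0.015,0,0]]

```text
clock: 34.1
ee_pos: [0.5832, -0.0282, 0.0325]
ee_rot: [0.707, -0.025, 0.027, -0.706]
ft_force: [-0.3, 0.1, 8.0]
width: 0.324
```

```bash
python3 - <<'E'
from h import *
where()
E
```

```text
t 34.1 grasp W [ 0.5832 -0.0282  0.0435] cab mm [-120.6  -59.    43.5] yaw -0.0737 tooly [ 0.002 -0.001 -1.   ] w 0.324 F [-0.3  0.1  8. ] q [-0.26  0.4   1.71  0.    1.03 -1.75]
```

>>> play_rows:
  rows:
    - [[0,0,0,0],[0,0,0,0],[0,0,0,0],[0,-0.05,0,0],[0,-0.15,0,0],[0,-0.27,0,0],[0,-0.4,0,0],[0,-0.5,0.05,0],[0,-0.5,0.17,0],[0,-0.5,0.2,0],[0,-0.5,0.2,0],[0,-0.5,0.2,0]]
  claw: 0.44

```text
clock: 35.1
ee_pos: [0.5856, 0.0319, 0.1794]
ee_rot: [0.707, -0.026, 0.025, -0.706]
ft_force: [0.2, 0.1, 0.1]
width: 0.441
```

```bash
python3 - <<'E'
from h import *
where(); c=cam('wrist'); crop(c,'w24',60,50,520,350,1.5); p=np.load('cab.npy'); plan(W((-265,-51,170))[0],p[2])
t=cam('top'); crop(t,'t24',0,0,640,480,1.2); c=cam('side'); crop(c,'s24',200,100,320,240,2.5)
E
```

```text
t 35.1 grasp W [0.5856 0.0319 0.1904] cab mm [-122.6    1.1  190.4] yaw -0.0725 tooly [-0.002 -0.    -1.   ] w 0.441 F [0.2 0.1 0.1] q [-0.15  0.22  1.61 -0.    1.31 -1.65]
shift scaled [-0.4746  0.0686 -0.1712] spin scaled 0.0002 cur yaw -0.0736 | steps 4.0 1.0
```

View pics/w24.png

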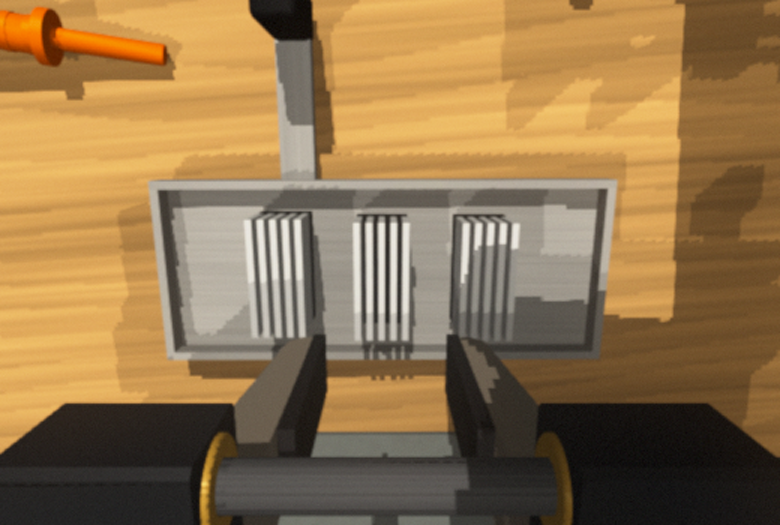

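View pics/s24.png

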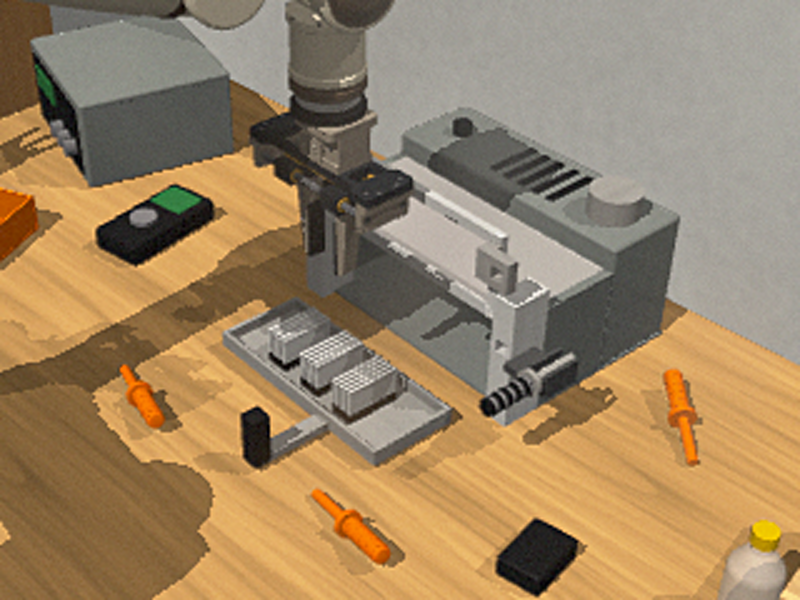

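View pics/t24.png

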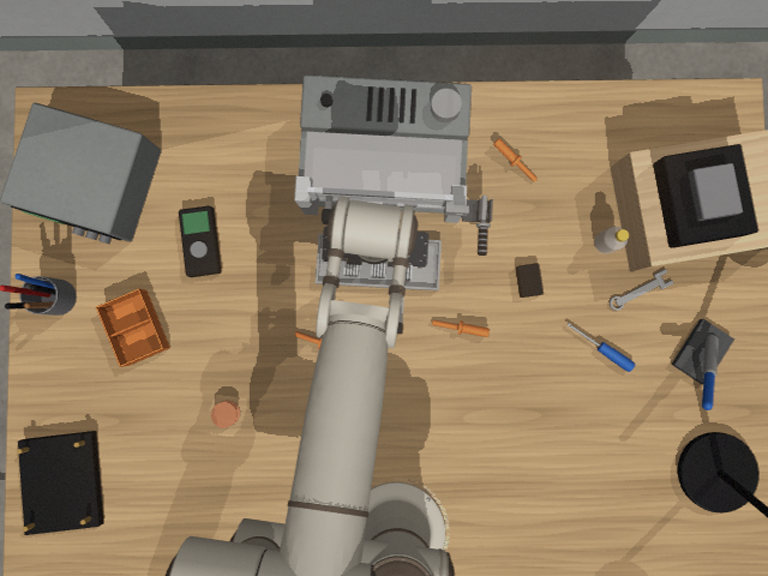

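>>> play_rows:
  rows:
    - [[-0.12,0,-0.04,0],[-0.24,0,-0.09,0],[-0.36,0,-0.13,0],[-0.47,0,-0.171,0],[-0.475,0.06,-0.171,0],[-0.475,0.06,-0.171,0],[-0.475,0.06,-0.171,0],[-0.475,0.06,-0.171,0],[-0.475,0.06,-0.171,0]]
  claw: 0.48

```text
clock: 36.0
ee_pos: [0.4415, -0.0091, 0.1631]
ee_rot: [0.707, -0.026, 0.026, -0.707]
ft_force: [-0.4, 0.5, 0.6]
width: 0.477
```

```bash
python3 - <<'E'
from h import *
where(); c=cam('wrist'); crop(c,'w25',160,150,320,240,2.5); p=np.load('cab.npy'); plan(W((-265,-51,53))[0],p[2])
E
```

```text
t 36.0 grasp W [ 0.4415 -0.0091  0.1741] cab mm [-263.3  -50.5  174.1] yaw -0.0737 tooly [ 0. -0. -1.] w 0.477 F [-0.4  0.5  0.6] q [-0.3  -0.14  2.02  0.    1.26 -1.79]
shift scaled [-0.0058  0.4036 -0.0019] spin scaled 0.0002 cur yaw -0.0736 | steps 3.0 1.0
```

View pics/w25.png

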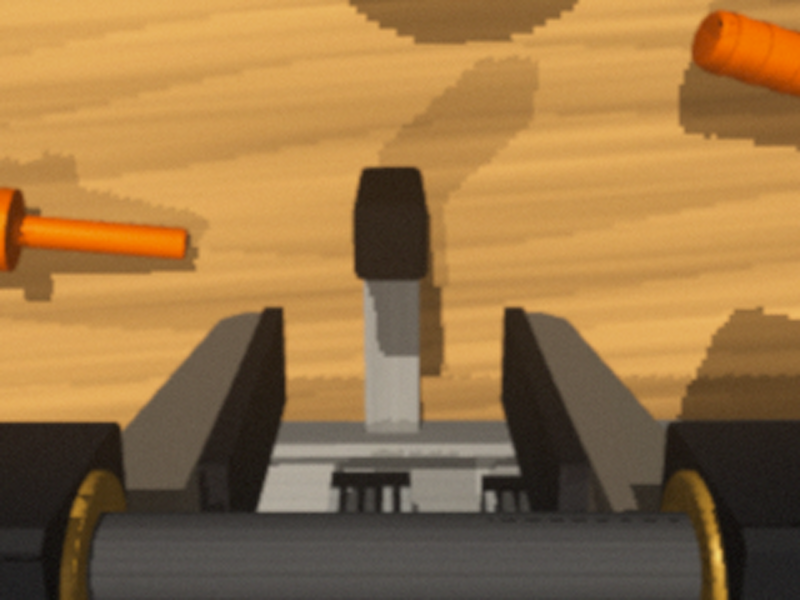

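>>> play_rows:
  rows:
    - [[-0.004,0.1,-0.002,0],[-0.004,0.2,-0.002,0],[-0.004,0.3,-0.002,0],[-0.004,0.37,-0.002,0],[-0.004,0.403,-0.002,0],[-0.004,0.403,-0.002,0],[-0.004,0.403,-0.002,0]]

```text
clock: 36.63
ee_pos: [0.44, -0.0094, 0.0422]
ee_rot: [0.707, -0.026, 0.026, -0.707]
ft_force: [0.2, -0.5, -0.8]
width: 0.475
```

>>> play_rows:
  rows:
    - [[0,0,0,0],[0,0,0,0],[0,0,0,0],[0,0,0,0],[0,0,0,0],[0,0,0,0]]
  claw: 0
  force: 30

```text
clock: 37.13
ee_pos: [0.4402, -0.0099, 0.0428]
ee_rot: [0.707, -0.025, 0.027, -0.706]
ft_force: [-1.3, -1.9, 6.1]
width: 0.236
```

```bash
python3 - <<'E'
from h import *
where()
E
```

```text
t 37.13 grasp W [ 0.4402 -0.0099  0.0538] cab mm [-264.5  -51.4   53.8] yaw -0.0733 tooly [ 0.002 -0.001 -1.   ] w 0.236 F [-1.3 -1.9  6.1] q [-0.3   0.04  2.11 -0.    0.98 -1.79]
```

>>> play_rows:
  rows:
    - [[0.01,0,0,0],[0.03,0,0,0],[0.06,0,0,0],[0.095,0,0,0],[0.13,0,0,0],[0.165,0,0,0],[0.2,0,0,0],[0.235,0,0,0],[0.27,0,0,0],[0.305,0,0,0],[0.34,0,0,0],[0.375,0,0,0],[0.41,0,0,0],[0.445,0,0,0],[0.48,0,0,0],[0.51,0,0,0],[0.54,0,0,0],[0.56,0,0,0],[0.575,0,0,0],[0.58,0,0,0]]

```text
clock: 38.8
ee_pos: [0.6139, -0.022, 0.0428]
ee_rot: [-0.707, 0.025, -0.026, 0.707]
ft_force: [-4.0, 1.8, 7.3]
width: 0.237
```

>>> play_rows:
  rows:
    - [[0.006,0,0,0],[0.012,0,0,0],[0.018,0,0,0],[0.022,0,0,0],[0.026,0,0,0],[0.026,0,0,0],[0.026,0,0,0]]

```text
clock: 39.38
ee_pos: [0.6179, -0.0223, 0.0427]
ee_rot: [-0.707, 0.028, -0.023, 0.707]
ft_force: [-15.5, 1.3, 16.6]
width: 0.238
```

```bash
python3 - <<'E'
from h import *
where()
E
```

```text
t 39.38 grasp W [ 0.6179 -0.0223  0.0537] cab mm [-86.3 -50.5  53.7] yaw -0.0728 tooly [-0.007  0.001 -1.   ] w 0.238 F [-15.5   1.3  16.6] q [-0.23  0.47  1.59 -0.    1.09 -1.73]
```

>>> play_rows:
  rows:
    - [[0,0,0,0],[0,0,0,0],[0,0,0,0],[0,-0.1,0,0],[0,-0.2,0,0],[0,-0.3,0,0],[0,-0.4,0,0],[0,-0.4,0,0],[0,-0.4,0,0]]
  claw: 0.48

```text
clock: 40.13
ee_pos: [0.6221, -0.0231, 0.1639]
ee_rot: [0.707, -0.024, 0.028, -0.706]
ft_force: [-0.5, -0.1, -0.4]
width: 0.478
```

```bash
python3 - <<'E'
from h import *
where(); c=cam('wrist'); crop(c,'w26',160,150,320,240,2.5)
for X in [(-73,-39,72),(-97,-39,72),(-97,-61,72),(-73,-61,72)]: print(X,np.round((proj(c,W(X)[0])[0]-[160,150])*2.5))
c=cam('side'); crop(c,'s26',310,110,200,150,4)
E
```

```text
t 40.13 grasp W [ 0.6221 -0.0231  0.1749] cab mm [-82.2 -51.  174.9] yaw -0.0739 tooly [ 0.005 -0.001 -1.   ] w 0.478 F [-0.5 -0.1 -0.4] q [-0.23  0.32  1.52  0.    1.29 -1.73]
(-73, -39, 72) [433. 266.]
(-97, -39, 72) [434. 186.]
(-97, -61, 72) [357. 186.]
(-73, -61, 72) [358. 266.]
```

View pics/w26.png

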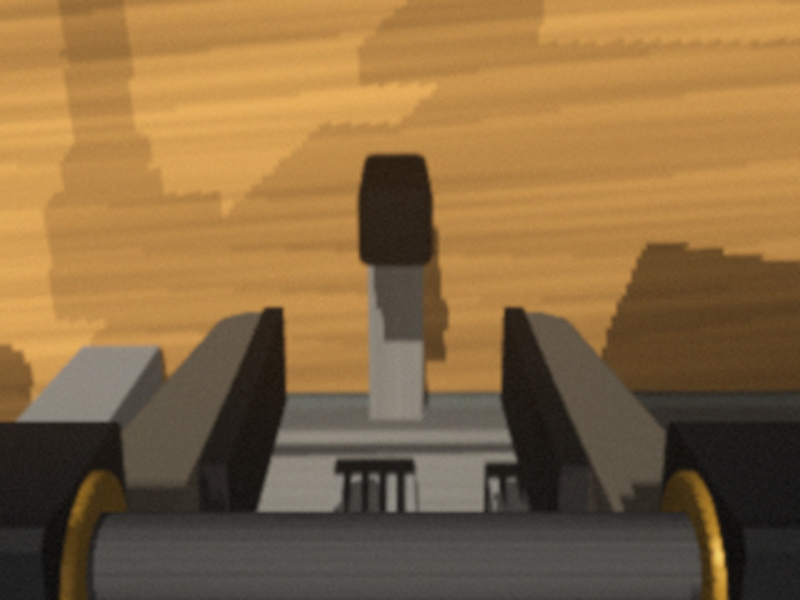

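View pics/s26.png

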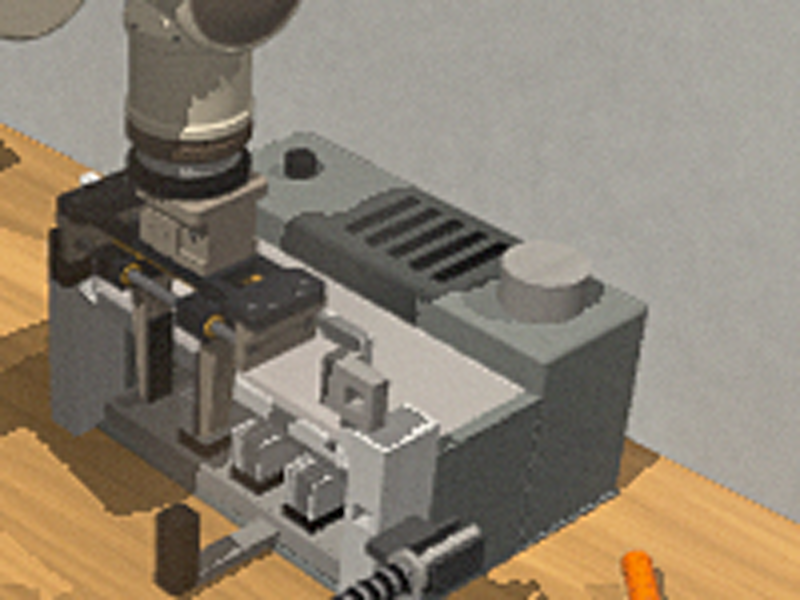

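```bash
python3 - <<'E'
from h import *
p=np.load('cab.npy'); plan(W((-120,-50,172))[0],p[2])
E
```

```text
shift scaled [-0.1186 -0.002   0.0021] spin scaled 0.0001 cur yaw -0.0739 | steps 1.0 1.0
```

>>> play_rows:
  rows:
    - [[-0.08,0,0,0],[-0.13,0,0,0],[-0.13,0.1,0,0],[-0.13,0.2,0,0],[-0.13,0.3,0,0],[-0.13,0.38,0,0],[-0.13,0.42,0,0],[-0.13,0.42,0,0],[-0.13,0.42,0,0]]
  claw: 0

```text
clock: 40.98
ee_pos: [0.581, -0.0197, 0.0349]
ee_rot: [-0.706, 0.027, -0.025, 0.707]
ft_force: [-0.9, -0.3, 0.4]
width: 0.004
```

```bash
python3 - <<'E'
from h import *
where()
E
```

```text
t 40.98 grasp W [ 0.581  -0.0197  0.0459] cab mm [-123.4  -50.7   45.9] yaw -0.0739 tooly [-0.002  0.001 -1.   ] w 0.004 F [-0.9 -0.3  0.4] q [-0.24  0.39  1.71  0.    1.04 -1.74]
```

>>> play_rows:
  rows:
    - [[0.02,0,0,0],[0.035,0,0,0],[0.042,0,0,0],[0.047,0,0,0],[0.052,0,0,0],[0.056,0,0,0],[0.058,0,0,0],[0.058,0,0,0],[0.058,0,0,0]]

```text
clock: 41.73
ee_pos: [0.596, -0.0211, 0.0367]
ee_rot: [0.707, -0.029, 0.023, -0.707]
ft_force: [-16.6, 0.5, 14.8]
width: 0.004
```

```bash
python3 - <<'E'
from h import *
where()
E
```

```text
t 41.73 grasp W [ 0.5961 -0.0211  0.0477] cab mm [-108.2  -50.9   47.7] yaw -0.073 tooly [-0.008  0.    -1.   ] w 0.004 F [-16.6   0.5  14.8] q [-0.24  0.43  1.66 -0.    1.06 -1.73]
```

>>> play_rows:
  rows:
    - [[-0.03,0,0,0],[-0.06,0,0,0],[-0.06,-0.1,0,0],[-0.06,-0.2,0,0],[-0.06,-0.3,0,0],[-0.02,-0.4,0,0],[0.06,-0.45,0,0],[0.06,-0.45,0,0],[0.06,-0.45,0,0],[0.06,-0.45,0,0]]
  claw: 0.48

```text
clock: 42.57
ee_pos: [0.6161, -0.0222, 0.1696]
ee_rot: [-0.706, 0.027, -0.025, 0.707]
ft_force: [-1.1, 0.1, -0.4]
width: 0.481
```

```bash
python3 - <<'E'
from h import *
where(); c=cam('wrist'); crop(c,'w27',160,150,320,240,2.5)
for X in [(-73,-39,72),(-97,-39,72),(-97,-61,72),(-73,-61,72)]: print(X,np.round((proj(c,W(X)[0])[0]-[160,150])*2.5))
p=np.load('cab.npy'); plan(W((-54,99.7,260))[0],p[2])
E
```

```text
t 42.57 grasp W [ 0.6161 -0.0222  0.1806] cab mm [-88.2 -50.6 180.6] yaw -0.0737 tooly [-0.002  0.    -1.   ] w 0.481 F [-1.1  0.1 -0.4] q [-0.23  0.31  1.53 -0.    1.31 -1.73]
(-73, -39, 72) [430. 282.]
(-97, -39, 72) [431. 204.]
(-97, -61, 72) [357. 204.]
(-73, -61, 72) [357. 282.]
shift scaled [ 0.1154 -0.2665  0.5008] spin scaled 0.0001 cur yaw -0.0737 | steps 5.0 1.0
```

View pics/w27.png

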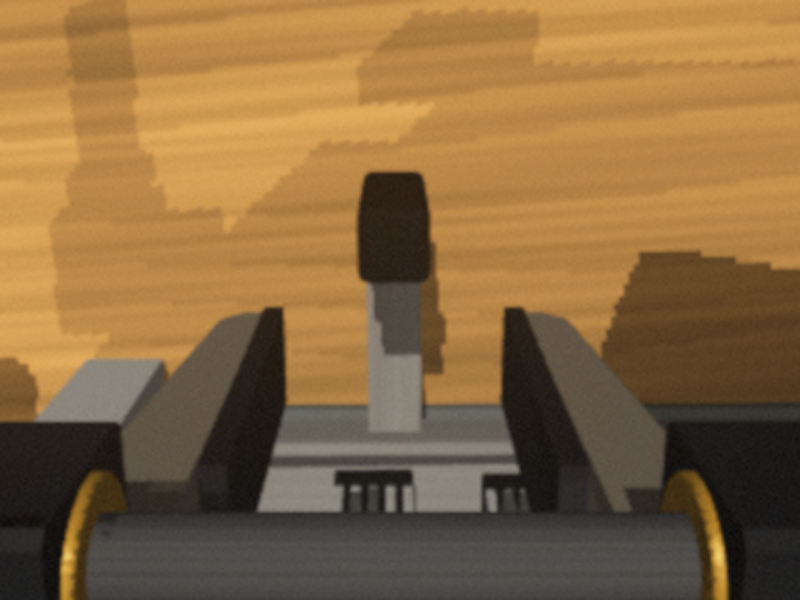

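>>> play_rows:
  rows:
    - [[-0.05,-0.1,0,0],[-0.05,-0.2,0.05,0],[-0.05,-0.3,0.12,0],[0,-0.36,0.24,0],[0.05,-0.36,0.36,0],[0.1,-0.36,0.46,0],[0.115,-0.36,0.5,0],[0.115,-0.36,0.5,0],[0.115,-0.36,0.5,0],[0.115,-0.36,0.5,0]]
  claw: 0.5

```text
clock: 43.45
ee_pos: [0.6615, 0.1235, 0.2777]
ee_rot: [0.707, -0.027, 0.026, -0.706]
ft_force: [0.1, 0.2, -0.9]
width: 0.5
```

```bash
python3 - <<'E'
from h import *
where(); c=cam('wrist'); crop(c,'w28',160,150,320,240,2.5)
for X in [(-42,111,215),(-68,111,215),(-68,89,215),(-42,89,215)]: print(X,np.round((proj(c,W(X)[0])[0]-[160,150])*2.5))
p=np.load('cab.npy'); plan(W((-54,99.7,200))[0],p[2])
E
```

```text
t 43.45 grasp W [0.6616 0.1235 0.2887] cab mm [-53.7  98.1 288.7] yaw -0.0746 tooly [-0.002 -0.001 -1.   ] w 0.5 F [ 0.1  0.2 -0.9] q [ 0.01  0.39  1.21 -0.    1.54 -1.49]
(-42, 111, 215) [441. 309.]
(-68, 111, 215) [442. 214.]
(-68, 89, 215) [357. 213.]
(-42, 89, 215) [357. 309.]
shift scaled [-0.001   0.2969  0.0062] spin scaled -0.0001 cur yaw -0.0752 | steps 3.0 1.0
```

View pics/w28.png

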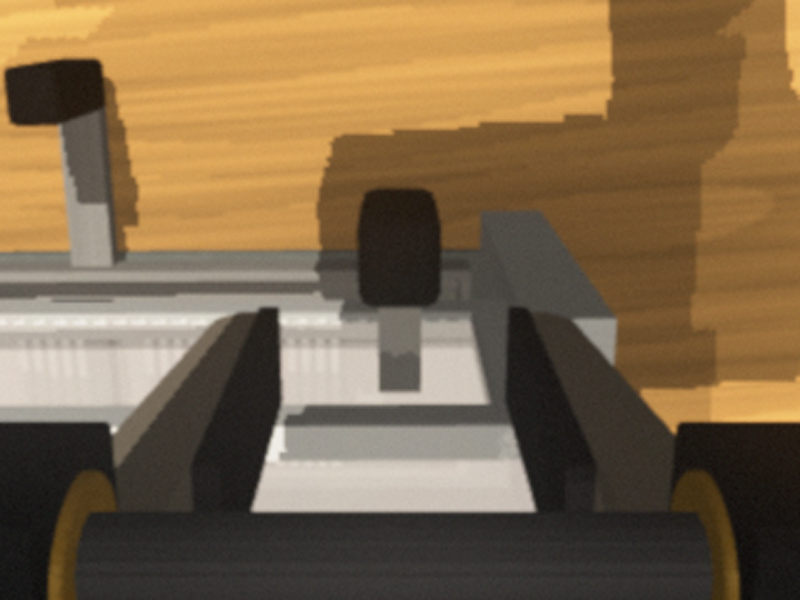

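>>> play_rows:
  rows:
    - [[0,0.1,0.002,0],[0,0.2,0.002,0],[0,0.27,0.002,0],[0,0.297,0.002,0],[0,0.297,0.002,0],[0,0.297,0.002,0]]

```text
clock: 44.0
ee_pos: [0.6627, 0.1244, 0.1906]
ee_rot: [0.707, -0.026, 0.027, -0.707]
ft_force: [-0.6, 0.2, -0.1]
width: 0.499
```

>>> play_rows:
  rows:
    - [[0,0,0,0],[0,0,0,0],[0,0,0,0],[0,0,0,0],[0,0,0,0],[0,0,0,0]]
  claw: 0
  force: 30

```text
clock: 44.5
ee_pos: [0.6631, 0.1249, 0.1906]
ee_rot: [0.707, -0.025, 0.027, -0.706]
ft_force: [1.1, -2.1, 2.8]
width: 0.237
```

```bash
python3 - <<'E'
from h import *
where()
E
```

```text
t 44.5 grasp W [0.6631 0.1249 0.2016] cab mm [-52.3  99.7 201.6] yaw -0.0736 tooly [ 0.002 -0.001 -1.   ] w 0.237 F [ 1.1 -2.1  2.8] q [ 0.01  0.43  1.32 -0.    1.38 -1.49]
```

>>> play_rows:
  rows:
    - [[0,0.008,0,0],[0,0.02,0,0],[0,0.036,0,0],[0,0.054,0,0],[0,0.072,0,0],[0,0.09,0,0],[0,0.108,0,0],[0,0.126,0,0],[0,0.144,0,0],[0,0.162,0,0],[0,0.18,0,0],[0,0.198,0,0],[0,0.216,0,0],[0,0.234,0,0],[0,0.252,0,0],[0,0.268,0,0],[0,0.282,0,0],[0,0.292,0,0],[0,0.3,0,0],[0,0.3,0,0]]

```text
clock: 46.17
ee_pos: [0.663, 0.1249, 0.0988]
ee_rot: [0.707, -0.026, 0.027, -0.707]
ft_force: [5.3, -2.3, -0.1]
width: 0.239
```

```bash
python3 - <<'E'
from h import *
where()
E
```

```text
t 46.17 grasp W [0.663  0.1249 0.1098] cab mm [-52.4  99.6 109.8] yaw -0.074 tooly [ 0.001 -0.    -1.   ] w 0.239 F [ 5.3 -2.3 -0.1] q [ 0.01  0.52  1.4  -0.    1.23 -1.49]
```

>>> play_rows:
  rows:
    - [[0,0.004,0,0],[0,0.008,0,0],[0,0.012,0,0],[0,0.016,0,0],[0,0.02,0,0],[0,0.023,0,0],[0,0.026,0,0],[0,0.029,0,0],[0,0.031,0,0],[0,0.033,0,0],[0,0.033,0,0],[0,0.033,0,0]]

```text
clock: 47.17
ee_pos: [0.6631, 0.1249, 0.0908]
ee_rot: [0.707, -0.026, 0.027, -0.706]
ft_force: [1.9, -2.8, 8.3]
width: 0.239
```

```bash
python3 - <<'E'
from h import *
where()
E
```

```text
t 47.17 grasp W [0.6631 0.125  0.1018] cab mm [-52.3  99.7 101.8] yaw -0.0738 tooly [ 0.001 -0.    -1.   ] w 0.239 F [ 1.9 -2.8  8.3] q [ 0.01  0.53  1.4  -0.    1.21 -1.49]
```

>>> play_rows:
  rows:
    - [[0,0.003,0,0],[0,0.005,0,0],[0,0.005,0,0],[0,0.005,0,0]]

```text
clock: 47.5
ee_pos: [0.6631, 0.125, 0.0908]
ee_rot: [0.707, -0.026, 0.027, -0.706]
ft_force: [-3.7, -3.6, 15.0]
width: 0.237
```

```bash
python3 - <<'E'
from h import *
where()
E
```

```text
t 47.5 grasp W [0.6631 0.125  0.1018] cab mm [-52.3  99.7 101.8] yaw -0.0737 tooly [ 0.001 -0.001 -1.   ] w 0.237 F [-3.7 -3.6 15. ] q [ 0.01  0.53  1.4  -0.    1.21 -1.49]
```

Firmly shut (15 N, no motion). Relax the push, release, and retreat.

>>> play_rows:
  rows:
    - [[0,-0.005,0,0],[0,-0.005,0,0],[0,-0.005,0,0],[0,-0.005,0,0]]

```text
clock: 47.83
ee_pos: [0.6631, 0.125, 0.0908]
ee_rot: [0.707, -0.026, 0.027, -0.706]
ft_force: [1.0, -3.7, 8.8]
width: 0.238
```

>>> play_rows:
  rows:
    - [[0,0,0,0],[0,0,0,0],[0,0,0,0],[0,0,0,0],[0,-0.05,0,0],[0,-0.15,0,0],[0,-0.27,0,0],[-0.1,-0.4,0,0],[-0.22,-0.5,0,0],[-0.34,-0.5,0,0],[-0.46,-0.5,0,0],[-0.5,-0.5,0,0],[-0.5,-0.5,0,0],[-0.5,-0.5,0,0]]
  claw: 0.5

```text
clock: 49.0
ee_pos: [0.5127, 0.1365, 0.2396]
ee_rot: [-0.707, 0.026, -0.026, 0.707]
ft_force: [0.7, -0.3, 0.8]
width: 0.495
```

>>> play_rows:
  rows:
    - [[-0.2,0,0.8,0],[-0.2,0,0.8,0],[-0.2,0,0.8,0],[-0.2,0,0.8,0],[-0.2,0,0.8,0],[-0.2,0,0.8,0],[-0.2,0,0.8,0],[-0.2,0,0.8,0],[-0.2,0,0.8,0],[-0.2,0,0.8,0]]

```text
clock: 49.83
ee_pos: [0.4717, 0.3791, 0.2393]
ee_rot: [0.707, -0.027, 0.027, -0.706]
ft_force: [-0.5, 0.1, -0.8]
width: 0.495
```

```bash
python3 - <<'E'
from h import *
where(); c=cam('side'); crop(c,'s30',300,120,200,150,4)
t=cam('top'); crop(t,'t30',0,0,640,480,1.25); crop(t,'t31',240,60,180,160,4.4)
E
```

```text
t 49.83 grasp W [0.4717 0.3791 0.2503] cab mm [-262.1  338.8  250.3] yaw -0.0754 tooly [-0.    -0.001 -1.   ] w 0.495 F [-0.5  0.1 -0.8] q [ 0.48  0.23  1.49 -0.    1.43 -1.02]
```

View pics/s30.png

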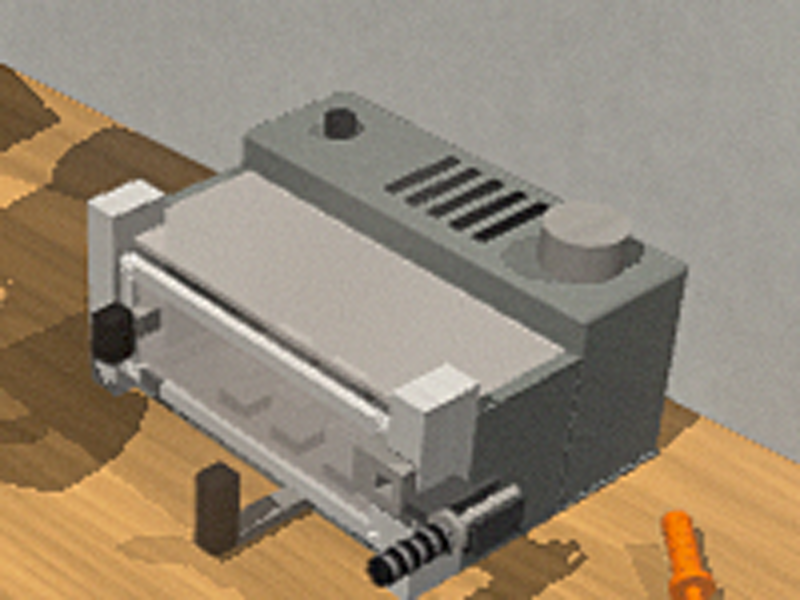

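View pics/t30.png

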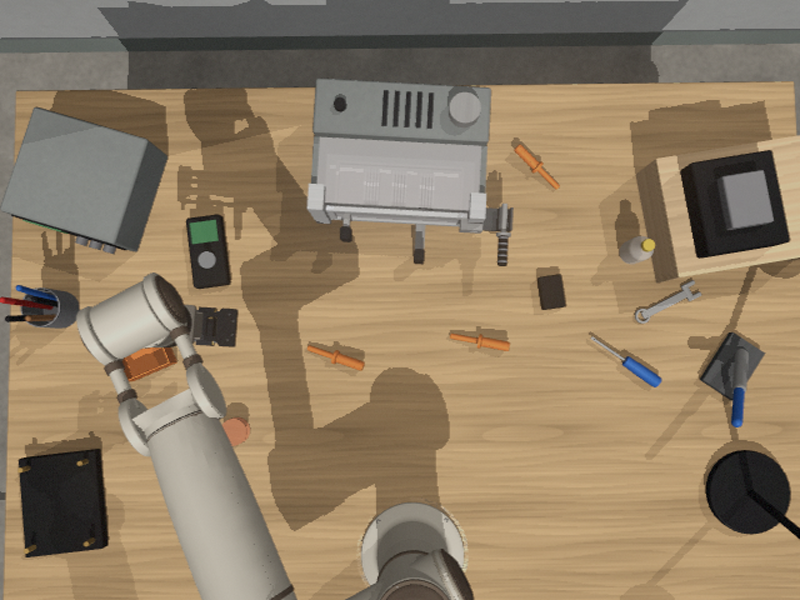

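View pics/t31.png

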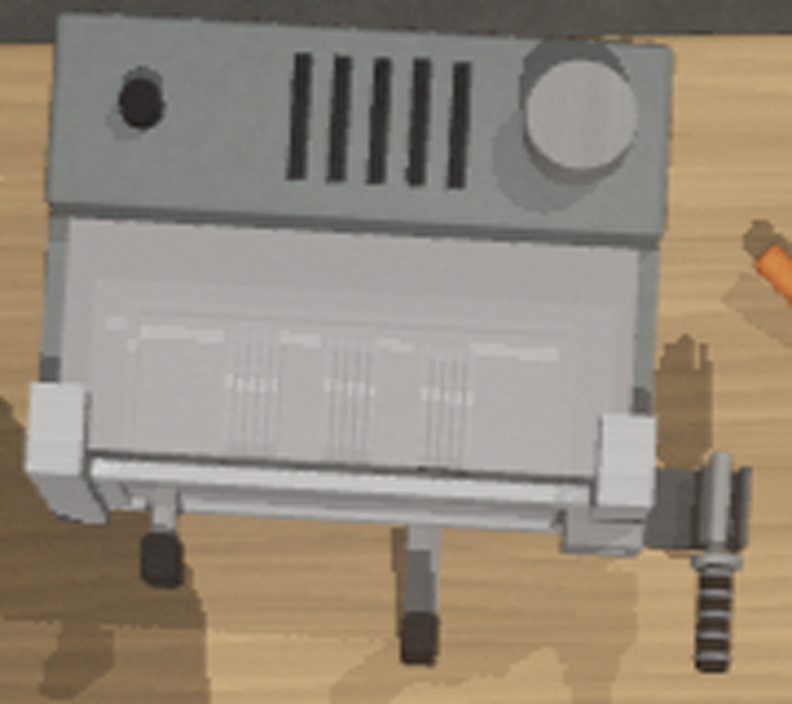

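```bash
python3 - <<'E'
from h import *
workorder.sign_off(); where()
E
```

```text
the job is handed in; nothing more can be done
the job is handed in; nothing more can be done
```

The cabinet is loaded and the job is handed in, at about 50 s of the 210 s allowed. I did it in the order you asked:

1. Drew the steel pin and laid it in the notch.
2. Raised the sash to its stop.
3. Drew the tray out 180 mm.
4. Stood all three modules present on its floor, fins up, about 58 mm apart.
5. Pushed the tray home.
6. Lowered the sash until shut.

**Last checks:**
- **Sash:** it did not move under a 15 N push down, and its handle is at its starting pixels in the top view.
- **Tray:** after the first push it looked up to about 1 mm short, so I pushed it again with closed fingers. It stopped at about 16 N, and the pull then matched its home position.
- **Modules:** the three show through the clear roof, standing side by side. I saw no fourth module on the bench, and saw no sign of one being knocked aside.
- **Pin:** it lies in the notch, with the flange about 2–3 mm further from the notch's front end than the stated position.
- **Other things on the bench:** all look unmoved in the last top view, except that the arm covers part of the orange bin there.

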